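# Set the extending drawer shelf to its length mark

## Task

Lift the handled pot off the deck of the extending shelf and set it down gently on the drawer floor beside the deck. Then push the shelf's sprung sliding leg in until the inner face of its crossbar stands on the white length mark and, holding the leg there, press its cam lever flat shut against the tube. Finish while still holding the leg on the mark with the lever shut, and leave the other things in the drawer where they lie.

Things in the scene. Friction and masses are not known exactly. Their poses are not given: they have to be found in the camera images.
- pot_handle (a point): Red ceramic pot, 82 mm across the rim, 55 mm tall to the rim, 0.2 to 0.4 kg, with a fixed ceramic hoop handle over its mouth. This point is the middle of the hoop's straight top bar: 9 mm thick, 36 mm long, running along the point's y axis; z is up. It lies 108 mm above the pot's underside, 53 mm above the rim. The pot starts upright on the shelf's deck.
- drawer: The drawer, set on the desk; it never moves. Its floor is flat, grey, 510 mm along x by 960 mm along y, at z = 0.004; its walls reach z = 0.055 (the front, nearest the robot, z = 0.075). Origin on the desk under the middle of the floor.
- deck (a point): Centre of the top of the extending shelf's bamboo slat deck, 55 mm above the drawer floor. Deck: 120 mm along this point's x by 110 mm along y (a foot plate adds 12 mm at -y). The drawer floor on the deck's -x side is clear from 70 to 200 mm from this point along -x, between -60 and +60 mm along y.
- shelf: The extending shelf, heavy and non-slip: it does not shift. Origin on the drawer floor under the deck's centre. A square steel bar, 18 mm wide, runs from the deck along this body's +y, its axis 34 mm above the drawer floor; the sliding leg rides on it.
- leg_edge (a point): Centre of the crossbar's inner face, the end of the sliding leg nearest the deck, on the leg's axis, 34 mm above the drawer floor; axes as deck. The crossbar is 124 mm wide along x, 10 mm thick (from this face towards +y); its top is 44 mm above the floor, its underside 10 mm.
- leg_grip (a point): On the leg's axis, 23 mm from leg_edge towards +y, beside the crossbar. The leg's tube, 24 mm wide and 28 mm tall (top 48 mm above the drawer floor), runs from the crossbar to the foot plate, which is 110 mm wide, its inner face 150 mm from leg_edge, its top 54 mm above the floor. Space beside the tube is free to 60 mm each way but for the lever.
- mark: White length mark, a painted line 6 mm wide round the bar, between the deck and the crossbar; origin at the middle of the line on the bar's axis, axes as deck. When the leg is on the mark, leg_edge lies at this point.
- leg (a joint): How far the sliding leg is pushed in from its outer stop, m: 0 at the stop, where it starts, to 0.070, growing as it moves towards the deck (-y). A spring pushes it out with 4.5 N at the stop and 0.5 N more for every 10 mm in, with about 1 N of friction, so it springs back if let go before the lever is shut.
- lever_tip (a point): Free end of the flat steel cam lever (6 mm thick, 18 mm tall, 34 mm above the drawer floor) on the tube's +x side. Its upright pivot rides on the leg, +16.5 mm along x and +80 mm along y from leg_edge; its free end points back to the crossbar, 60 mm from the pivot. Shut, its outer face is 20 mm from the tube's axis: tube and lever together span -12 to +20 mm along x.
- lever (a joint): Angle of the cam lever, rad: 0 shut flat along the tube, growing as its free end swings away from the tube in the level plane (to 1.2); it starts ajar at 0.28 to 0.40. It stays where it is left and takes about 2 to 4 N at its free end to shut; shut, it clamps the leg to the bar.
- clipboard: Bystander, to be left alone: steel board 90 x 120 x 3 mm with a spring clip holding a navy USB stick upright, 61 mm tall in all; origin under its centre.
- gold_drive: Bystander: gold-coloured metal drive, 17 x 54 x 8 mm, lying on the drawer floor; origin under its centre.
- bamboo_stick: Bystander: bamboo-cased USB stick, 20 x 50 x 11 mm; origin under its centre.
- eraser: Bystander: hard plastic eraser in a paper sleeve, 24 x 58 x 13 mm; origin under its centre.
- notebook: Bystander: closed notebook, 108 x 150 x 15 mm; origin under its centre.
- tape_roll: Bystander: roll of clear tape lying flat, 64 mm across, 19 mm tall; origin under its centre.
- glue_stick: Bystander: glue stick standing upright, 27 mm across, 88 mm tall; origin under its centre.
Mind the look-alikes: they are no part of the job. Of the things like the part that bears pot_handle, leave any that is green; of the rest the larger one is meant.

How it is judged:
By the outcome, as a careful person would: the job done as asked, in the order asked, and still so for the second after the job is handed in, while the arm keeps its last pose, push and grip.
It also fails if it takes over 45 s, if anything falls off the work surface, if the arm or the gripper's body presses on something with over 40 N, if the wrist force passes 120 N, or if a joint passes its speed limit or range.

## Robot

A 7-joint arm with a two-finger parallel gripper is mounted at the origin on the work surface. World frame = base frame: x ahead of the robot, y to its left, z up, the work surface at z = 0. Lengths are in mm, angles in rad, forces in N, time in s.
With the tool pointing down it reaches from about 400 to 750 mm from the base axis. Payload 19.5 kg.
Tool frame: the origin (TCP) lies at the very end of the fingers, on their centre line; the grasp point (between the pads) lies 19 mm behind it; z points along the fingers, y is the direction in which the jaws open and shut (so a half turn about z gives the same grasp; the last joint's range is limited). The gripper opens to 85 mm and grips with 20 to 120 N. Pads are 22 mm wide; open, the fingers measure 114 mm over their backs; the gripper's body (76 mm by 85 mm) begins 54 mm behind the grasp point. The pads swing forward as they close: fully open they stand 13 mm farther back than shut.
Start: joints at [-1.353, 0.707, -0.028, 1.485, 0.022, 0.951, -0.075], TCP at [147.698, 555.677, 206.168] pointing down, gripper open.
Joint ranges: [-2.71, 2.71], [-0.32, 2.16], [-1.57, 1.52], [0, 2.45], [-1.46, 4.6], [0, 2.02], [-2.83, 2.83]. Speed limits (rad/s): [1.89, 1.89, 2.57, 2.57, 3.01, 3.01, 3.01].

## Interface

Orientations are given as a unit quaternion [w, x, y, z].
In Python, from workcell import manip gives the robot as it stands.
- The arm moves only by the tool arm_command, never from a script. Its argument "rows" is a list that holds one entry, the list of rows, each a list of 6 numbers: the shift along the world's x, y, z in m, then the turn, a rotation vector about the world's x, y, z in degrees. A call has 1 to 12 rows; each row shifts and turns the commanded pose from where the row before left it; what a row does not reach is not made up. A row lasts 1/12 s, in which the tool goes at most 41.7 mm and 7.16 degrees, less where a joint would pass 70% of its speed; a pose out of reach is approached as far as the arm can. A call with a gripper value outside its range is refused whole. "claw" is the opening in per cent of the stroke, from 0 (shut) to 100 (fully open), set as the call begins (left out, the last holds). The fingers move at their own pace and stop on an object; "force" is the grip in N (left out, the last holds). Time passes only in rows, so rows that do not move let the fingers close. It gives the time, the measured TCP pose, the force and the opening at its end, in the units of the state.
- manip.sense(): the state, without advancing time (a new reading comes with each control period).
- manip.snapshot(name): name is "side" or "top"; returns the picture (420x560x3 uint8, red, green, blue); there is no depth.
- manip.calibration(name): a dict with "fx", "fy", "cx", "cy" (pixels), "dist" ([k1, k2, p1, p2, k3] as OpenCV has them; the pictures are not rectified), "T" (4x4, takes a point from camera to world coordinates). Camera axes: x right, y down, z forward; pixel columns grow to the right and rows downward; lengths in mm; the calibration is good to about 2 mm. A picture is of the moment at which its call begins. calibration takes no time and is no camera call.
- manip.hand_in(): hands the job in, once; it reports no verdict.
The state is a dict: "time_s": time; "qpos": joint angles; "dq": joint speeds; "joint_torque": joint torques, N m; "tool_pos": TCP position; "ee_rot": TCP orientation; "contact_force": force on the tool from outside, world axes, zero at the start; "moment": the same for the moment, N m; "grip_width": opening from 0.0 (shut) to 1.0 (fully open).
Only numpy, scipy, OpenCV 4.12 (cv2) and the standard library are available. Lean on these libraries where they do the work, as an engineer would, in place of code of your own. Each camera call takes 0.05 s, during which the arm holds its last target.

## Working session

There is one attempt and no reset: what is moved stays moved. The work goes in short steps, Python scripts to look and compute and a tool call to move; the robot and the scene stay as the last step left them, time stands still between calls to the robot, and variables do not carry over. Pictures are saved under pics/ and viewed, and the job is handed in when it is done.

Besides the shell and the picture viewer there is one more tool, called after "Call:" as a command line: name --argument value ..., lists and objects as JSON in quotes. arm_command: Moves the arm, as the interface text tells. Its arguments: {"type":"object","properties":{"rows":{"type":"array"},"claw":{"type":"number"},"force":{"type":"number"}},"required":["rows"]}

```bash
ls; mkdir -p pics; python3 - <<'E'
from workcell import manip
import cv2
for n in("side","top"):
    im=manip.snapshot(n); cv2.imwrite(f"pics/{n}0.png",im[:,:,::-1]); c=manip.calibration(n); print(n,c)
s=manip.sense(); print(s)
E
```

```text
pics
side {'fx': 411.7828199986803, 'fy': 411.7828199986803, 'cx': 286.4664326747267, 'cy': 212.60996230423348, 'dist': array([-0.07924483,  0.        ,  0.        ,  0.        ,  0.        ]), 'T': array([[ 8.56246543e-01, -2.93710663e-01,  4.24942237e-01,
        -4.10232122e+01],
       [-5.16383643e-01, -5.08611636e-01,  6.88957282e-01,
        -9.40038529e+02],
       [ 1.37764663e-02, -8.09350512e-01, -5.87164337e-01,
         8.48870383e+02],
       [ 0.00000000e+00,  0.00000000e+00,  0.00000000e+00,
         1.00000000e+00]])}
top {'fx': 454.1331938893324, 'fy': 454.1331938893324, 'cx': 273.72594634405834, 'cy': 204.49894946813367, 'dist': array([0.0056362, 0.       , 0.       , 0.       , 0.       ]), 'T': array([[ 6.67865506e-03, -9.90020298e-01,  1.40766492e-01,
         3.17958717e+02],
       [-9.99941210e-01, -5.40937020e-03,  9.39766350e-03,
        -8.97841639e+01],
       [-8.54241955e-03, -1.40820980e-01, -9.89998222e-01,
         1.52291415e+03],
       [ 0.00000000e+00,  0.00000000e+00,  0.00000000e+00,
         1.00000000e+00]])}
{'time_s': 0.1, 'qpos': array([-1.35269495,  0.70702301, -0.02758873,  1.4849343 ,  0.02201733,
        0.95091218, -0.07552733]), 'dq': array([-0.0015499 , -0.00198044, -0.00075897, -0.0011277 , -0.0003715 ,
       -0.00032662, -0.0003616 ]), 'joint_torque': array([ 1.95249690e-03, -8.84313512e+01,  1.23708945e+00, -2.36460757e+01,
        1.71548239e-02,  4.93001236e-03,  1.44282649e-05]), 'tool_pos': array([147.66379014, 555.4510986 , 205.78891069]), 'ee_rot': array([-3.22864601e-05,  1.29555388e-01,  9.91572067e-01, -4.85972839e-04]), 'contact_force': array([-0.48307387,  0.26077171,  0.16935304]), 'moment': array([ 0.00118207,  0.01332535, -0.01218199]), 'grip_width': 0.9992282940708421}
```

View pics/side0.png

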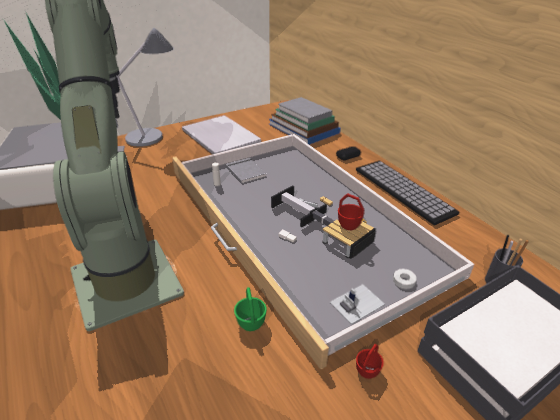

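View pics/top0.png

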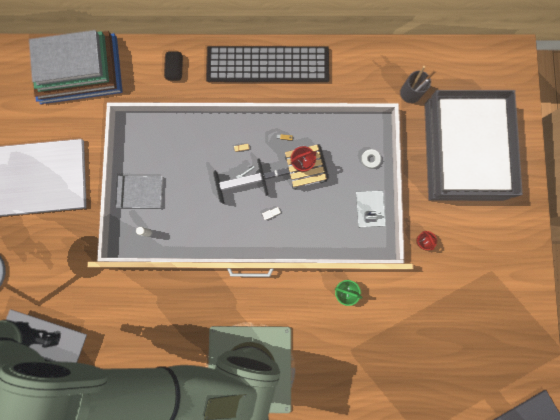

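Side: the meant pot sits on the deck at about (350,213). Top: pot at (303,158), deck (305,166), crossbar (263,176), foot plate (218,187). The green pot and the small red pot are outside the drawer. Zooming in.

```bash
python3 - <<'E'
import cv2
t=cv2.imread("pics/top0.png")[125:225,200:400-60]
cv2.imwrite("pics/topz.png",cv2.resize(t,None,fx=5.6,fy=5.6,interpolation=cv2.INTER_CUBIC))
t=cv2.imread("pics/side0.png")[170:270,260:390]
cv2.imwrite("pics/sidez.png",cv2.resize(t,None,fx=6,fy=6,interpolation=cv2.INTER_CUBIC))
E
```

```text
(no output)
```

View pics/topz.png

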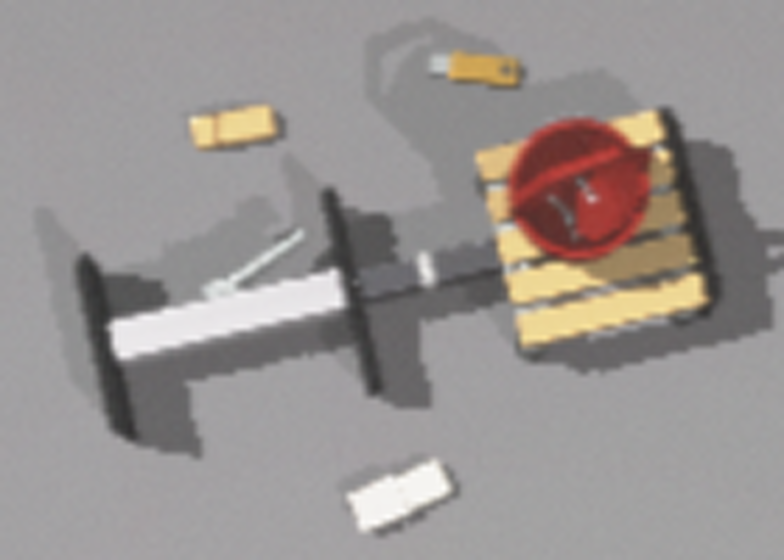

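View pics/sidez.png

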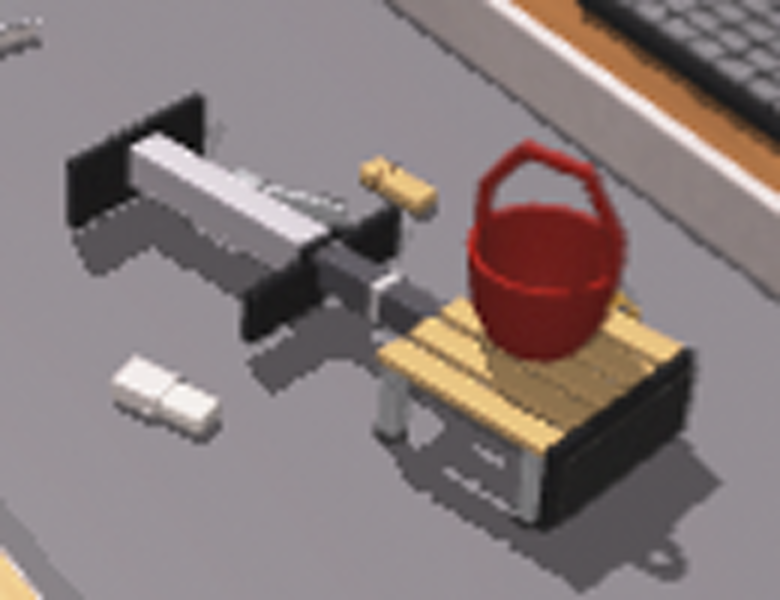

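```bash
cat > h.py <<'E'
import numpy as np, cv2
from workcell import manip
def snap(n,name):
    im=manip.snapshot(n)[:,:,::-1].copy(); cv2.imwrite(f"pics/{name}.png",im); return im
def KD(n):
    c=manip.calibration(n); return np.array([[c['fx'],0,c['cx']],[0,c['fy'],c['cy']],[0,0,1]]),c['dist'],c['T']
def ray(n,px):
    K,d,T=KD(n); p=cv2.undistortPoints(np.float64(px).reshape(-1,1,2),K,d).reshape(-1,2)
    return T[:3,3],np.c_[p,np.ones(len(p))]@T[:3,:3].T
def onz(n,px,z):
    o,d=ray(n,px); return o+d*((z-o[2])/d[:,2])[:,None]
def proj(n,X):
    K,d,T=KD(n); Ti=np.linalg.inv(T); r,_=cv2.Rodrigues(Ti[:3,:3])
    return cv2.projectPoints(np.float64(X).reshape(-1,3),r,Ti[:3,3],K,d)[0].reshape(-1,2)
def crop(im,x0,y0,x1,y1,f,name):
    cv2.imwrite(f"pics/{name}.png",cv2.resize(im[y0:y1,x0:x1],None,fx=f,fy=f,interpolation=cv2.INTER_NEAREST))
E
python3 - <<'E'
from h import *
for n in("top","side"):
    im=cv2.imread(f"pics/{n}0.png"); hsv=cv2.cvtColor(im,cv2.COLOR_BGR2HSV)
    H,S,V=[hsv[...,i].astype(int) for i in range(3)]
    x0,y0,x1,y1=(200,125,340,225) if n=="top" else (260,170,390,270)
    roi=np.zeros(H.shape,bool); roi[y0:y1,x0:x1]=1
    for nm,m,z in [("bamboo",(H>12)&(H<28)&(S>80)&(V>110),59),("white",(S<40)&(V>195),52),("red",((H<8)|(H>172))&(S>120),59),("dark",(V<62),58)]:
        mm=(m&roi).astype(np.uint8)
        k,l,st,ce=cv2.connectedComponentsWithStats(mm,connectivity=8)
        for i in range(1,k):
            if st[i,4]<6: continue
            pts=np.argwhere(l==i)[:,::-1]
            (c,s,a)=cv2.minAreaRect(pts.astype(np.float32))
            W=onz(n,pts.mean(0),z)[0]
            print(n,nm,st[i],"cen",ce[i].round(1),"rect",np.round(s,1),round(a,1),"w@z",W.round(0))
E
```

```text
top bamboo [280 134  13   6  61] cen [285.9 136.9] rect [ 5. 12.] 90.0 w@z [ 753. -115.   59.]
top bamboo [234 144  15   8  78] cen [241.5 147.3] rect [ 5.5 14.1] 78.7 w@z [717.  32.  59.]
top bamboo [309 145  10   6  40] cen [314.2 147.5] rect [5. 9.] 90.0 w@z [ 718. -209.   59.]
top bamboo [285 151   8   6  33] cen [288.3 153.5] rect [5. 7.] 90.0 w@z [ 697. -123.   59.]
top bamboo [316 152   4   6  21] cen [317.7 154.6] rect [5. 3.] 90.0 w@z [ 694. -220.   59.]
top bamboo [287 159   4   5  16] cen [288.7 161.1] rect [4. 3.] 90.0 w@z [ 671. -124.   59.]
top bamboo [315 159   7   7  33] cen [318.1 162.3] rect [5.1 6.5] 76.0 w@z [ 667. -221.   59.]
top bamboo [289 166   8   6  31] cen [291.7 168.7] rect [5.1 6.8] 76.0 w@z [ 645. -134.   59.]
top bamboo [290 167  34  12 177] cen [306.5 172.7] rect [ 6.3 33.5] 78.7 w@z [ 632. -183.   59.]
top bamboo [293 174  34  13 188] cen [309.2 179.8] rect [ 5.6 34. ] 77.2 w@z [ 609. -192.   59.]
top white [220 166  41  23 304] cen [240.2 180. ] rect [14.5 41.1] 71.6 w@z [608.  35.  52.]
top white [275 170   2   5   8] cen [275.5 172. ] rect [4. 1.]
[... 1106 characters left out ...]
ect [33.9  6.2] 29.7 w@z [605.  34.  52.]
side white [279 229  17  11  83] cen [286.9 234.3] rect [16.5  4.9] 26.6 w@z [ 478. -103.   52.]
side red [338 194  26  36 620] cen [350.  213.6] rect [35. 25.] 90.0 w@z [ 708. -122.   59.]
side dark [357 170  33  24 156] cen [374.1 180.6] rect [39.4  4.3] 35.1 w@z [917.  -1.  58.]
side dark [271 186  23  22 178] cen [280.4 196.6] rect [ 9.8 28.9] 60.9 w@z [562.  79.  58.]
side dark [300 204  27  23 219] cen [312.5 215.8] rect [13.9 31.6] 68.2 w@z [595. -69.  58.]
side dark [323 220   6   5  18] cen [325.3 222.3] rect [4.9 2.8] 45.0 w@z [ 611. -119.   58.]
side dark [345 229  30  30 334] cen [361.5 243.7] rect [10.8 39.4] 53.1 w@z [ 644. -259.   58.]
```

```bash
python3 - <<'E'
from h import *
Z=lambda L:np.array([200,125])+(np.array(L,float)+.5)/5.6-.5
def pr(nm,L,z):
    W=onz("top",Z(L),z); print(nm,W[:,:2].round(1).tolist()); return W[:,:2]
d=pr("deck",[(478,158),(662,110),(710,302),(522,347)],59); c=d.mean(0);print("c",c,[np.linalg.norm(d[i]-d[(i+1)%4]).round(1) for i in range(4)])
dirs=[d[0]-d[1],d[3]-d[2]]
t=pr("tube",[(116,342),(346,287)],52); dirs.append(t[0]-t[1]); print("len",np.linalg.norm(t[0]-t[1]))
x=pr("xbar",[(328,190),(375,393)],48); print("w",np.linalg.norm(x[0]-x[1]))
f=pr("foot",[(85,258),(126,438)],58); print("w",np.linalg.norm(f[0]-f[1]))
m=pr("mark",[(427,268)],47)
R=lambda v:np.array([v[1],-v[0]])
dirs+=[-R(x[0]-x[1]),-R(f[0]-f[1]),x.mean(0)-c,f.mean(0)-c]
for v in dirs: print("yaw of y' from world y", np.degrees(np.arctan2(-v[0],v[1])).round(2))
# side view handle top bar / pot
Zs=lambda L:np.array([260,170])+(np.array(L,float)+.5)/6-.5
h=onz("side",Zs([(527,150),(592,170)]),59+108); print("bar side",h.round(1))
h=onz("top",Z([(548,188),(620,163)]),59+108); print("bar top",h.round(1))
hc=onz("top",Z([(580,188)]),59+55);print("rim c",hc)
hc=onz("side",Zs([(547,250)]),59+55);print("rim c side",hc)
E
```

```text
deck [[699.1, -111.9], [728.7, -220.7], [613.1, -248.0], [585.8, -137.9]]
c [ 656.67249219 -179.61019731] [np.float64(112.8), np.float64(118.8), np.float64(113.4), np.float64(116.3)]
tube [[588.8, 100.6], [622.5, -34.4]]
len 139.1120955296944
xbar [[682.0, -22.9], [559.9, -52.0]]
w 125.5245253303198
foot [[637.9, 119.2], [530.9, 92.7]]
w 110.19476224566685
mark [[635.2, -82.1]]
yaw of y' from world y 15.24
yaw of y' from world y 13.95
yaw of y' from world y 14.0
yaw of y' from world y 13.37
yaw of y' from world y 13.96
yaw of y' from world y 14.1
yaw of y' from world y 14.2
bar side [[ 659.7 -152.6  167. ]
 [ 676.8 -183.2  167. ]]
bar top [[ 654.3 -148.5  167. ]
 [ 668.5 -187.9  167. ]]
rim c [[ 667.53644016 -168.95793359  114.        ]]
rim c side [[ 665.46795257 -170.41484905  114.        ]]
```

```bash
python3 - <<'E'
import cv2,numpy as np
a=cv2.imread("pics/top0.png")[142:176,286:322]; b=cv2.imread("pics/side0.png")[190:234,334:370]
a=cv2.resize(a,None,fx=11,fy=11,interpolation=cv2.INTER_CUBIC); b=cv2.resize(b,None,fx=11,fy=11,interpolation=cv2.INTER_CUBIC)
o=np.zeros((500,800,3),np.uint8); o[:a.shape[0],:a.shape[1]]=a; o[:b.shape[0],400:400+b.shape[1]]=b
cv2.imwrite("pics/hz.png",np.clip(o*1.4,0,255).astype(np.uint8))
E
```

```text
(no output)
```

View pics/hz.png

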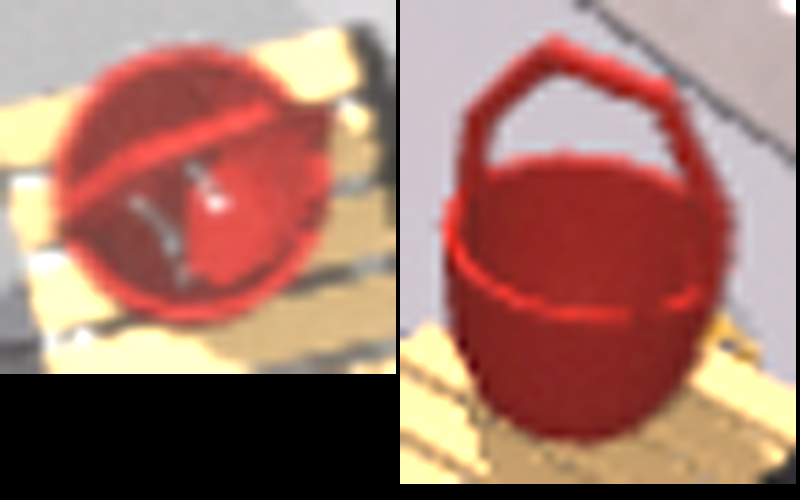

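```bash
python3 - <<'E'
from h import *
A=lambda L:np.array([286,142])+(np.array(L,float)+.5)/11-.5
B=lambda L:np.array([334,190])+(np.array(L,float)+.5)/11-.5
for n,p in(("top",A([(130,158),(268,110)])),("side",B([(552-400,52),(668-400,94)]))):
    h=onz(n,p,167); v=h[0]-h[1]; print(n,h.round(1).tolist(),h.mean(0).round(1),np.degrees(np.arctan2(-v[0],v[1])).round(1),np.linalg.norm(v))
p=A([(65,205),(320,110)]); h=onz("top",p,114+4); v=h[0]-h[1]; print(h.mean(0),np.degrees(np.arctan2(-v[0],v[1])),np.linalg.norm(v))
s=manip.sense(); from scipy.spatial.transform import Rotation as R
print(R.from_quat(s['ee_rot'],scalar_first=True).as_matrix().round(3), s['tool_pos'])
E
```

```text
top [[661.4, -148.3, 167.0], [675.3, -186.7, 167.0]] [ 668.3 -167.5  167. ] 19.9 40.86331200867354
side [[660.6, -151.2, 167.0], [675.3, -183.4, 167.0]] [ 667.9 -167.3  167. ] 24.5 35.417382598715506
[ 674.02281681 -168.42628414  118.        ] 21.12614680632532 78.8334287030192
[[-0.966  0.257 -0.   ]
 [ 0.257  0.966 -0.001]
 [-0.    -0.001 -1.   ]] [147.66379014 555.4510986  205.78891069]
```

Call:
arm_command --rows '[[[0.029,-0.024,0.002,0,0,-4.5],[0.029,-0.024,0.002,0,0,-4.5],[0.029,-0.024,0.002,0,0,-4.5],[0.029,-0.024,0.002,0,0,-4.5],[0.029,-0.024,0.002,0,0,-4.5],[0.029,-0.024,0.002,0,0,-4.5],[0.029,-0.024,0.002,0,0,-4.5],[0.029,-0.024,0.002,0,0,-4.5],[0.029,-0.024,0.002,0,0,-4.5],[0.029,-0.024,0.002,0,0,-4.5],[0.029,-0.024,0.002,0,0,-4.5],[0.029,-0.024,0.002,0,0,-4.1]]]' --claw 100

```text
time_s: 1.1
tool_pos: [496.8, 266.2, 230.2]
ee_rot: [-0.0, 0.564, 0.826, -0.0]
contact_force: [0.7, 1.1, -0.1]
grip_width: 1.002
```

Call:
arm_command --rows '[[[0.0143,-0.0361,0,0,0,0],[0.0143,-0.0361,0,0,0,0],[0.0143,-0.0361,0,0,0,0],[0.0143,-0.0361,0,0,0,0],[0.0143,-0.0361,0,0,0,0],[0.0143,-0.0361,0,0,0,0],[0.0143,-0.0361,0,0,0,0],[0.0143,-0.0361,0,0,0,0],[0.0143,-0.0361,0,0,0,0],[0.0143,-0.0361,0,0,0,0],[0.0143,-0.036,0,0,0,0],[0,0,0,0,0,0]]]'

```text
time_s: 2.1
tool_pos: [653.1, -137.5, 228.9]
ee_rot: [0.0, 0.566, 0.825, -0.002]
contact_force: [-0.4, -0.2, -0.7]
grip_width: 0.997
```

```bash
python3 - <<'E'
from h import *
from scipy.spatial.transform import Rotation as R
s=manip.sense(); print(s['tool_pos'],R.from_quat(s['ee_rot'],scalar_first=True).as_matrix().round(3),s['contact_force'])
a=snap("side","s1");t=snap("top","t1"); crop(a,300,120,400,245,4.8,"s1z")
E
```

```text
[ 653.07254889 -137.48271985  228.88457948] [[-0.36   0.933 -0.002]
 [ 0.933  0.36  -0.004]
 [-0.003 -0.003 -1.   ]] [-0.36488991 -0.21756681 -0.69746722]
```

View pics/s1z.png

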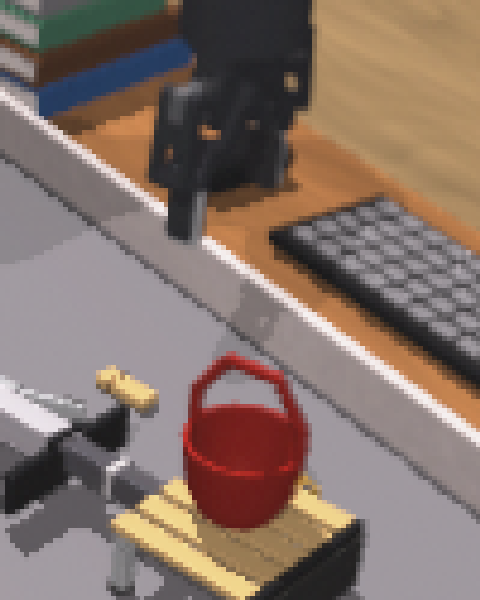

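Call:
arm_command --rows '[[[0.0075,-0.015,0,0,0,0.4],[0.0075,-0.015,0,0,0,0],[0,0,-0.02,0,0,0],[0,0,-0.02,0,0,0],[0,0,-0.02,0,0,0],[0,0,-0.022,0,0,0],[0,0,0,0,0,0]]]'

```text
time_s: 2.78
tool_pos: [666.3, -157.4, 144.4]
ee_rot: [-0.003, 0.559, 0.829, -0.001]
contact_force: [-0.4, 1.4, -0.8]
grip_width: 1.0
```

```bash
python3 - <<'E'
from h import *
s=manip.sense(); print(s['tool_pos'],s['contact_force'])
a=snap("side","s2");t=snap("top","t2"); crop(a,310,150,400,245,6,"s2z");crop(t,260,110,350,200,6,"t2z")
E
```

```text
[ 666.34507776 -157.42200706  144.37540186] [-0.39453575  1.40915162 -0.78332665]
```

View pics/s2z.png

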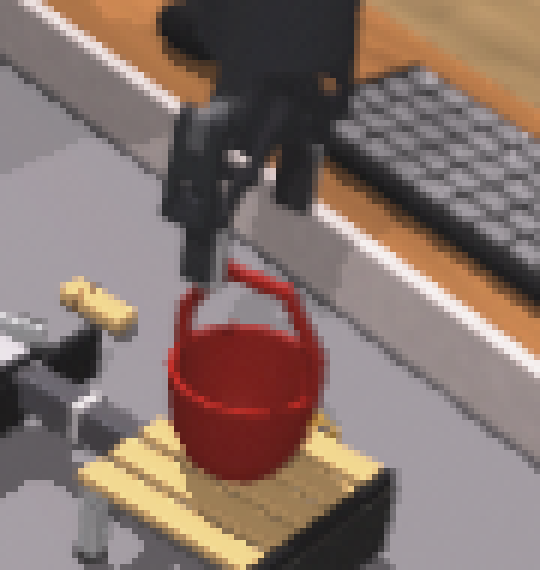

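View pics/t2z.png

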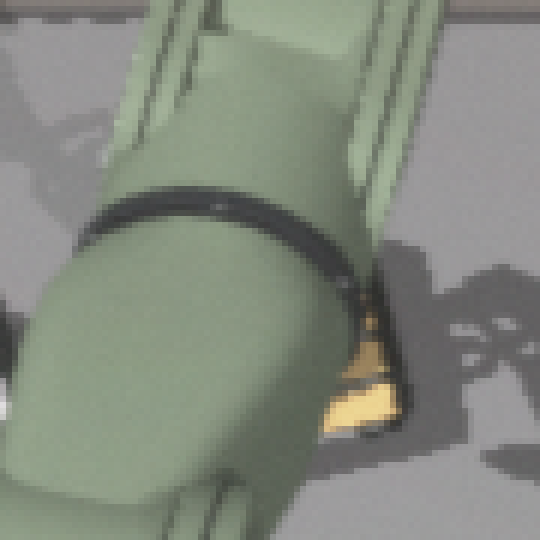

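Call:
arm_command --rows '[[[0.001,-0.005,0.003,0,0,0],[0.001,-0.005,0,0,0,0],[0,0,0,0,0,0],[0,0,0,0,0,0]]]'

```text
time_s: 3.22
tool_pos: [670.2, -169.9, 151.8]
ee_rot: [0.0, 0.56, 0.828, 0.0]
contact_force: [0.5, 0.6, -0.8]
grip_width: 0.998
```

Call:
arm_command --rows '[[[-0.002,0.002,-0.004,0,0,0],[0,0,0,0,0,0],[0,0,0,0,0,0],[0,0,0,0,0,0]]]'

```text
time_s: 3.55
tool_pos: [668.0, -167.2, 147.2]
ee_rot: [-0.0, 0.56, 0.829, -0.0]
contact_force: [0.5, -0.2, 0.5]
grip_width: 0.998
```

```bash
python3 - <<'E'
from h import *
s=manip.sense(); print(s['tool_pos'],s['contact_force'])
a=snap("side","s3"); crop(a,310,150,400,245,6,"s3z")
print(proj("side",s['tool_pos']),proj("side",s['tool_pos']+[0,0,19]))
E
```

```text
[ 667.97057606 -167.20062913  147.20008269] [ 0.47965655 -0.17159942  0.47913963]
[[351.88881292 201.58687828]] [[352.55992704 196.37052679]]
```

View pics/s3z.png

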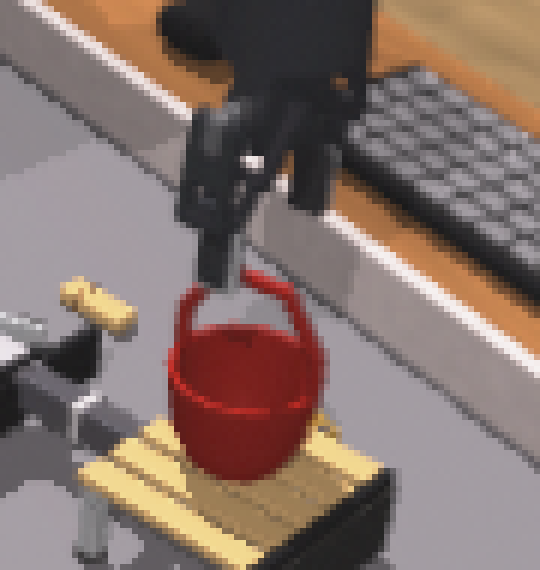

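Call:
arm_command --rows '[[[0,0,0,0,0,0],[0,0,0,0,0,0],[0,0,0,0,0,0],[0,0,0,0,0,0],[0,0,0,0,0,0],[0,0,0,0,0,0],[0,0,0,0,0,0],[0,0,0,0,0,0]]]' --claw 0 --force 40

```text
time_s: 4.27
tool_pos: [668.0, -167.3, 147.2]
ee_rot: [-0.0, 0.56, 0.829, -0.0]
contact_force: [0.1, -0.0, 0.6]
grip_width: 0.001
```

```bash
python3 - <<'E'
from h import *
s=manip.sense(); print(s['tool_pos'],s['contact_force'],s['moment'],s['grip_width'])
a=snap("side","s4"); crop(a,310,150,400,245,6,"s4z")
E
```

```text
[ 667.99360609 -167.3327486   147.1631287 ] [ 0.10690991 -0.02256578  0.57289159] [-0.04579415  0.01618834 -0.01979954] 0.0006793441463980934
```

View pics/s4z.png

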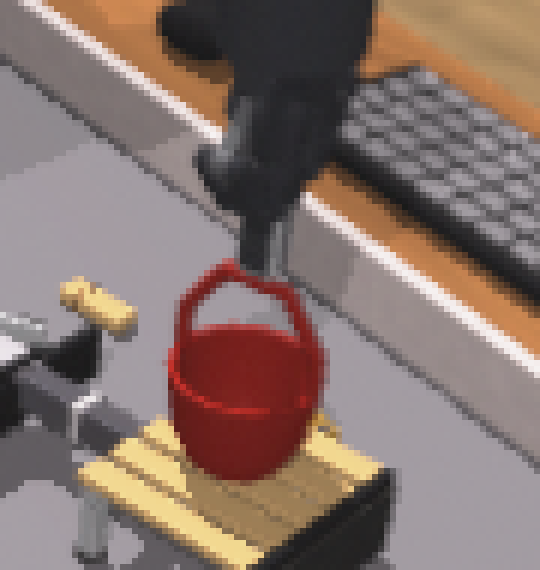

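```bash
python3 - <<'E'
from h import *
for z in (229,242,251): print(proj("side",[653.1,-137.5,z]))
print("now")
for z in (147,160,167,172,180): print(z,proj("side",[668,-167.3,z]),(proj("side",[668,-167.3,z])-[310,150])*6)
t=snap("top","t4");crop(t,250,90,350,190,6,"t4z")
a=cv2.imread("pics/s4.png"); cv2.imwrite("pics/s4zz.png",cv2.resize(a[180:215,335:370],None,fx=16,fy=16,interpolation=cv2.INTER_NEAREST))
E
```

```text
[[344.57167981 175.19403973]]
[[344.99142672 171.37387595]]
[[345.28457901 168.7017685 ]]
now
147 [[351.90987028 201.65466585]] [[251.45922166 309.92799512]]
160 [[352.36806871 198.09616355]] [[254.20841228 288.57698131]]
167 [[352.61677477 196.16210938]] [[255.70064862 276.9726563 ]]
172 [[352.79527846 194.77287967]] [[256.77167075 268.63727803]]
180 [[353.0823777  192.53655238]] [[258.49426621 255.2193143 ]]
```

View pics/s4zz.png

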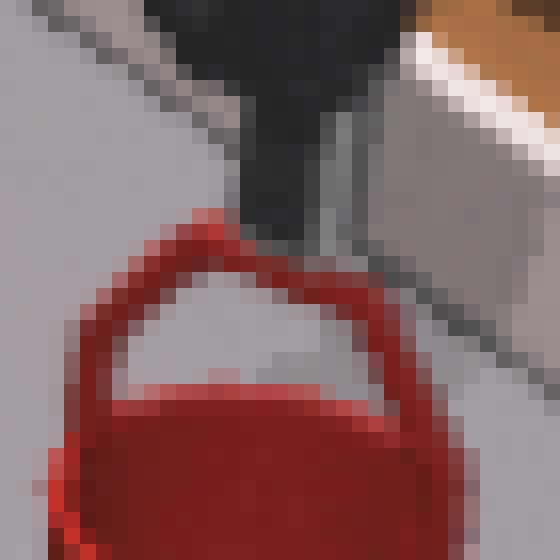

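```bash
python3 - <<'E'
from h import *
for z in (0,20): print(proj("side",[0,0,z]),proj("top",[0,0,z]))
print(proj("side",[[280,-500,55],[280,500,55]]),proj("top",[[280,-500,55],[0,500,55]]))
print(onz("top",[[106,104],[399,104],[404,262],[98,262]],55).round(0))
print(onz("side",[[294,138],[470,265],[176,163],[325,355]],55).round(0))
E
```

```text
[[125.37504479 281.2568223 ]] [[249.23102209 368.66919343]]
[[123.81679388 276.25994808]] [[248.84105187 370.03600454]]
[[302.98453397 358.58947326]
 [163.62219064 165.43929615]] [[406.67658332 282.07446736]
 [ 87.34720853 371.24514068]]
[[ 867.  493.   55.]
 [ 870. -495.   55.]
 [ 343. -494.   55.]
 [ 337.  488.   55.]]
[[ 851.  453.   55.]
 [ 857. -490.   55.]
 [ 328.  494.   55.]
 [ 328. -517.   55.]]
```

View pics/t4z.png

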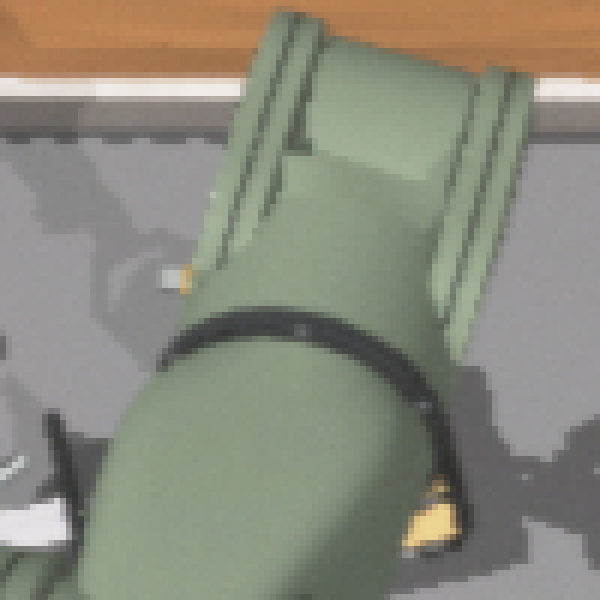

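Call:
arm_command --rows '[[[0,0,0,0,0,0],[0,0,0,0,0,0],[0,0,0,0,0,0],[0,0,0,0,0,0],[0,0,0,0,0,0],[0,0,0,0,0,0],[0,0,-0.005,0,0,0],[0,0,-0.005,0,0,0],[0,0,-0.005,0,0,0],[0,0,-0.003,0,0,0],[0,0,0,0,0,0],[0,0,0,0,0,0]]]' --claw 100

```text
time_s: 5.37
tool_pos: [667.9, -167.3, 128.9]
ee_rot: [-0.0, 0.56, 0.829, -0.0]
contact_force: [-0.0, -0.2, 0.2]
grip_width: 0.997
```

```bash
python3 - <<'E'
from h import *
s=manip.sense(); print(s['tool_pos'],s['contact_force'],s['moment'],s['grip_width'])
a=snap("side","s5"); crop(a,320,160,390,230,8,"s5z")
E
```

```text
[ 667.92809462 -167.29138013  128.94535389] [-0.0151528  -0.19226133  0.21599684] [-0.0146633 -0.0371781 -0.0085482] 0.9966428978199795
```

View pics/s5z.png

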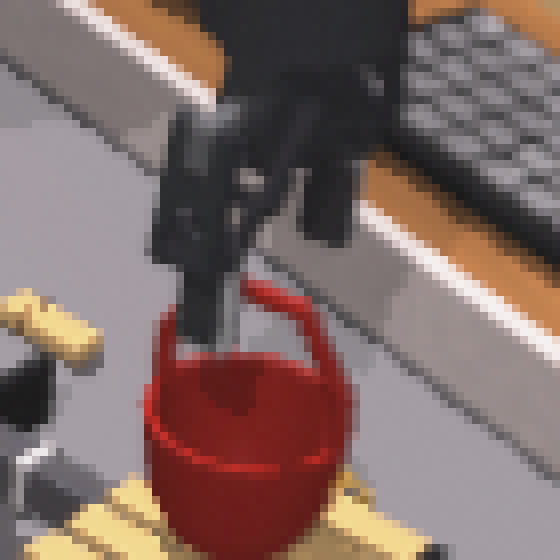

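```bash
python3 - <<'E'
from h import *
for z in (142,155,163,170):
    w=onz("side",[[345.9,203.5],[361.9,190.6]],z); v=w[1]-w[0]
    print(z,w.round(0).tolist(),w.mean(0).round(0),np.linalg.norm(v),np.degrees(np.arctan2(v[1],v[0])))
c=np.array([667.9,-167.3,0]);u=np.array([.933,.36,0])
for z in(129,142,163): print(z,proj("side",np.array([c-u*49.5,c+u*49.5])+[0,0,z]).round(1).tolist())
E
```

```text
142 [[651.0, -160.0, 142.0], [740.0, -129.0, 142.0]] [ 695. -145.  142.] 94.60757855255184 19.719435403439945
155 [[638.0, -175.0, 155.0], [726.0, -143.0, 155.0]] [ 682. -159.  155.] 92.86765769734409 19.719435403439988
163 [[630.0, -184.0, 163.0], [717.0, -153.0, 163.0]] [ 674. -168.  163.] 91.79693717106225 19.719435403440027
170 [[623.0, -191.0, 170.0], [709.0, -161.0, 170.0]] [ 666. -176.  170.] 90.8600567105654 19.71943540343995
129 [[342.8, 214.0], [359.3, 199.5]]
142 [[343.2, 210.4], [359.8, 196.0]]
163 [[343.9, 204.6], [360.6, 190.3]]
```

Call:
arm_command --rows '[[[0,0,-0.002,0,0,0],[0,0,0,0,0,0],[0,0,0,0,0,0],[0,0,0,0,0,0],[0,0,0,0,0,0],[0,0,0,0,0,0],[0,0,0,0,0,0],[0,0,0,0,0,0],[0,0,0,0,0,0]]]' --claw 0 --force 50

```text
time_s: 6.17
tool_pos: [668.0, -167.5, 127.3]
ee_rot: [0.0, 0.56, 0.829, -0.0]
contact_force: [-0.8, -1.4, 1.6]
grip_width: 0.08
```

```bash
python3 - <<'E'
from h import *
s=manip.sense(); print(s['tool_pos'],s['contact_force'],s['moment'],s['grip_width'])
a=snap("side","s6"); crop(a,320,160,390,230,8,"s6z")
E
```

```text
[ 668.01415202 -167.49091844  127.28015212] [-0.81913915 -1.43993446  1.58170976] [-0.1675759   0.19363791 -0.00316136] 0.07966283392561453
```

View pics/s6z.png

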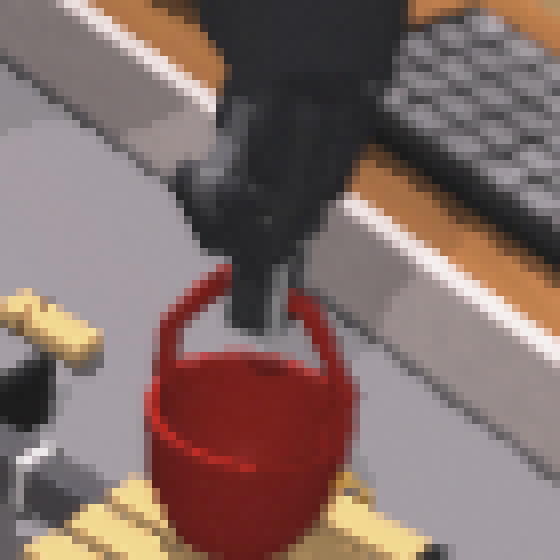

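Call:
arm_command --rows '[[[0,0,0.004,0,0,0],[0,0,0.008,0,0,0],[0,0,0.01,0,0,0],[0,0,0.01,0,0,0],[0,0,0.006,0,0,0],[0,0,0.002,0,0,0],[0,0,0,0,0,0],[0,0,0,0,0,0]]]'

```text
time_s: 6.88
tool_pos: [667.9, -167.3, 167.0]
ee_rot: [-0.0, 0.56, 0.829, -0.0]
contact_force: [0.7, 0.3, -3.7]
grip_width: 0.08
```

```bash
python3 - <<'E'
from h import *
s=manip.sense(); print(s['tool_pos'],s['contact_force'],s['moment'],s['grip_width'])
a=snap("side","s7"); crop(a,310,130,410,260,4.5,"s7z")
E
```

```text
[ 667.88765716 -167.25154291  166.97055458] [ 0.7498391   0.28101691 -3.67841018] [ 0.0418885  -0.00118203 -0.03224905] 0.07968749183920953
```

View pics/s7z.png

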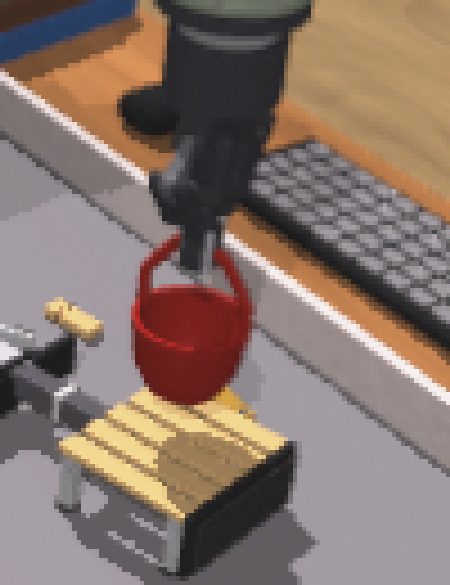

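Call:
arm_command --rows '[[[-0.005,-0.002,0,0,0,0],[-0.013,-0.004,0,0,0,0],[-0.0145,-0.0045,0,0,0,0],[-0.0145,-0.0045,0,0,0,0],[-0.0145,-0.0045,0,0,0,0],[-0.0145,-0.0045,0,0,0,0],[-0.0145,-0.0045,0,0,0,0],[-0.0145,-0.0045,0,0,0,0],[-0.0145,-0.0045,0,0,0,0],[-0.013,-0.004,0,0,0,0],[-0.0095,-0.0035,0,0,0,0],[0,0,0,0,0,0]]]'

```text
time_s: 7.93
tool_pos: [524.0, -213.5, 167.3]
ee_rot: [-0.0, 0.561, 0.828, -0.001]
contact_force: [-0.2, -0.8, -3.2]
grip_width: 0.082
```

Call:
arm_command --rows '[[[0,0,-0.01,0,0,0],[0,0,-0.014,0,0,0],[0,0,-0.014,0,0,0],[0,0,-0.014,0,0,0],[0,0,-0.014,0,0,0],[0,0,-0.01,0,0,0],[0,0,-0.006,0,0,0],[0,0,0,0,0,0],[0,0,0,0,0,0],[0,0,0,0,0,0]]]'

```text
time_s: 8.77
tool_pos: [526.4, -212.5, 85.8]
ee_rot: [0.0, 0.56, 0.829, 0.0]
contact_force: [-0.0, -0.4, -2.4]
grip_width: 0.083
```

```bash
python3 - <<'E'
from h import *
s=manip.sense(); print(s['tool_pos'],s['contact_force'],s['moment'],s['grip_width'])
a=snap("side","s8"); crop(a,260,160,400,290,4.2,"s8z")
E
```

```text
[ 526.36428633 -212.45134148   85.82496851] [-1.91512427e-03 -3.63999278e-01 -2.39610446e+00] [ 0.01316465 -0.07019525  0.01063662] 0.08298867287708966
```

View pics/s8z.png

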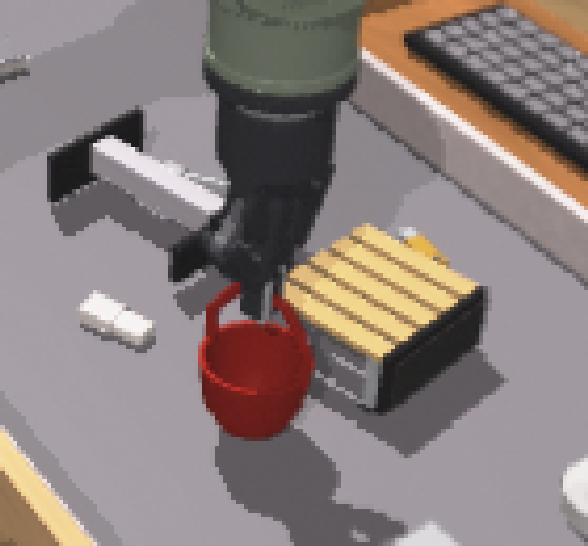

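Call:
arm_command --rows '[[[0,0,-0.004,0,0,0],[0,0,-0.003,0,0,0],[0,0,-0.002,0,0,0],[0,0,-0.001,0,0,0],[0,0,-0.001,0,0,0],[0,0,-0.001,0,0,0],[0,0,0,0,0,0],[0,0,0,0,0,0]]]'

```text
time_s: 9.48
tool_pos: [526.0, -212.3, 73.2]
ee_rot: [-0.0, 0.56, 0.829, -0.0]
contact_force: [0.6, -0.0, -3.8]
grip_width: 0.08
```

Call:
arm_command --rows '[[[0,0,-0.0005,0,0,0],[0,0,-0.0005,0,0,0],[0,0,-0.0005,0,0,0],[0,0,0,0,0,0]]]'

```text
time_s: 9.82
tool_pos: [526.2, -212.7, 72.2]
ee_rot: [0.0, 0.56, 0.829, -0.0]
contact_force: [-2.4, -0.9, 6.9]
grip_width: 0.081
```

Call:
arm_command --rows '[[[0,0,0.0005,0,0,0],[0,0,0,0,0,0]]]'

```text
time_s: 9.98
tool_pos: [526.1, -212.4, 72.3]
ee_rot: [0.0, 0.56, 0.829, -0.0]
contact_force: [0.1, -0.3, 1.4]
grip_width: 0.081
```

Call:
arm_command --rows '[[[0,0,0,0,0,0],[0,0,0,0,0,0],[0,0,0,0,0,0],[0,0,0,0,0,0],[0,0,0,0,0,0],[0,0,0,0,0,0],[0,0,0.02,0,0,0],[0,0,0.03,0,0,0],[0,0,0.03,0,0,0],[0,0,0.03,0,0,0],[0,0,0,0,0,0]]]' --claw 70

```text
time_s: 10.9
tool_pos: [527.7, -213.1, 187.2]
ee_rot: [0.003, 0.56, 0.829, 0.001]
contact_force: [0.7, -0.4, 0.8]
grip_width: 0.699
```

```bash
python3 - <<'E'
from h import *
s=manip.sense(); print(s['tool_pos'],s['contact_force'],s['moment'],s['grip_width'])
a=snap("side","s9"); crop(a,260,120,400,290,3.5,"s9z")
t=snap("top","t9"); crop(t,200,120,360,240,5,"t9z")
E
```

```text
[ 527.69079796 -213.12526249  187.21366335] [ 0.68772938 -0.44193699  0.80045128] [-0.07093018 -0.00917491 -0.01034756] 0.6987938371616078
```

View pics/s9z.png

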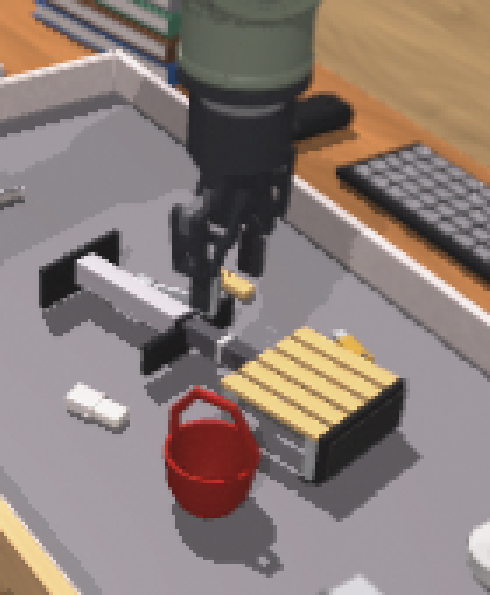

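View pics/t9z.png

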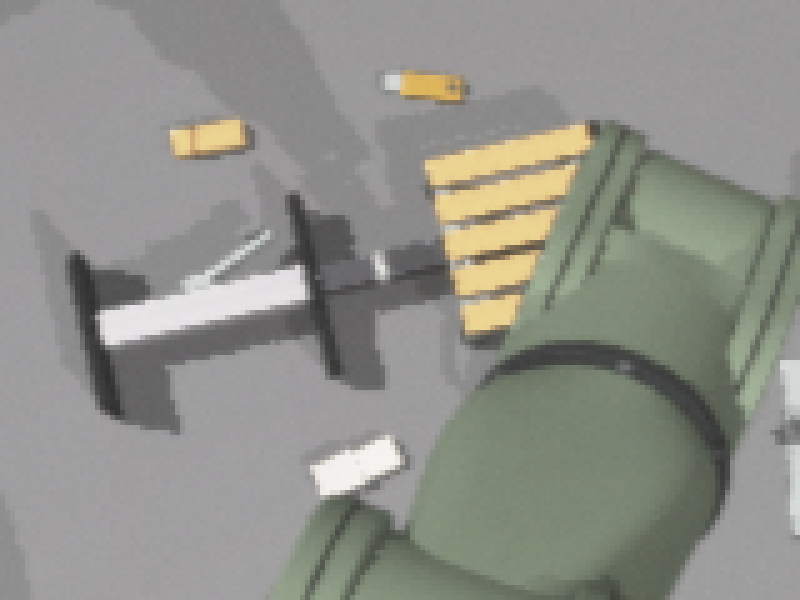

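```bash
cat >> h.py <<'E'
O=np.array([635.2,-82.1]); 
def axes(y=14.1):
    y=np.radians(y); return np.array([np.cos(y),np.sin(y)]),np.array([-np.sin(y),np.cos(y)])
def samp(n,im,a,b,z,yaw=14.1):
    xp,yp=axes(yaw); W=O+np.outer(a,xp)+np.outer(b,yp) 
    P=proj(n,np.c_[W,np.full(len(W),z)]).astype(np.float32)
    g=cv2.cvtColor(im,cv2.COLOR_BGR2GRAY).astype(np.float32)
    return cv2.remap(g,P[:,0].reshape(1,-1),P[:,1].reshape(1,-1),cv2.INTER_LINEAR)[0]
E
python3 - <<'E'
from h import *
for n,f in(("top","t9"),("side","s9")):
    im=cv2.imread(f"pics/{f}.png")
    # cross profiles of tube at several y'
    a=np.arange(-30,31,1.)
    print(n)
    for b in (75,90,150,165,180):
        p=samp(n,im,a,np.full(a.shape,b),52); q=p>(p.max()+np.median(p))/2+15
        q=p>190
        print(b,a[q].min() if q.any() else None,a[q].max() if q.any() else None,p.max())
    b=np.arange(-60,80,2.)
    p=np.mean([samp(n,im,np.full(b.shape,o),b,47) for o in(-4,-2,0,2,4)],0)
    print([(int(x),int(v)) for x,v in zip(b,p)])
E
```

```text
top
75 -10.0 10.0 228.61719
90 -10.0 30.0 228.65625
150 -10.0 11.0 229.84961
165 -10.0 11.0 229.5
180 -10.0 11.0 229.99316
[(-60, 211), (-58, 211), (-56, 210), (-54, 210), (-52, 210), (-50, 210), (-48, 206), (-46, 193), (-44, 160), (-42, 120), (-40, 105), (-38, 101), (-36, 99), (-34, 96), (-32, 95), (-30, 94), (-28, 95), (-26, 95), (-24, 95), (-22, 94), (-20, 95), (-18, 95), (-16, 95), (-14, 95), (-12, 96), (-10, 96), (-8, 100), (-6, 112), (-4, 136), (-2, 173), (0, 205), (2, 209), (4, 182), (6, 139), (8, 117), (10, 107), (12, 106), (14, 106), (16, 106), (18, 106), (20, 106), (22, 106), (24, 105), (26, 105), (28, 105), (30, 106), (32, 105), (34, 105), (36, 103), (38, 98), (40, 89), (42, 82), (44, 75), (46, 68), (48, 78), (50, 108), (52, 151), (54, 195), (56, 217), (58, 224), (60, 225), (62, 226), (64, 226), (66, 225), (68, 225), (70, 226), (72, 226), (74, 226), (76, 226), (78, 225)]
side
75 -12.0 8.0 229.64062
90 -12.0 23.0 229.6289
150 -12.0 8.0 230.96094
165 -12.0 8.0 231.3125
180 -13.0 8.0 232.625
[(-60, 170), (-58, 170), (-56, 173), (-54, 171), (-52, 170), (-50, 175), (-48, 175), (-46, 169), (-44, 169), (-42, 175), (-40, 173), (-38, 161), (-36, 143), (-34, 118), (-32, 102), (-30, 93), (-28, 90), (-26, 91), (-24, 90), (-22, 90), (-20, 90), (-18, 90), (-16, 91), (-14, 91), (-12, 92), (-10, 93), (-8, 92), (-6, 93), (-4, 101), (-2, 121), (0, 160), (2, 201), (4, 214), (6, 187), (8, 144), (10, 113), (12, 104), (14, 103), (16, 103), (18, 103), (20, 103), (22, 102), (24, 102), (26, 103), (28, 103), (30, 102), (32, 102), (34, 103), (36, 103), (38, 104), (40, 102), (42, 99), (44, 95), (46, 89), (48, 75), (50, 55), (52, 49), (54, 62), (56, 91), (58, 135), (60, 183), (62, 214), (64, 225), (66, 228), (68, 228), (70, 228), (72, 227), (74, 229), (76, 229), (78, 228)]
```

Call:
arm_command --rows '[[[0.006,0.012,0,0,0,-1],[0.011,0.024,0,0,0,-1],[0.012,0.025,0,0,0,-1],[0.012,0.025,0,0,0,-1],[0.012,0.025,-0.01,0,0,-1],[0.012,0.025,-0.01,0,0,-1],[0.012,0.025,-0.015,0,0,-1],[0.011,0.024,-0.015,0,0,-0.8],[0.007,0.015,-0.015,0,0,0],[0,0,-0.015,0,0,0],[0,0,0,0,0,0],[0,0,0,0,0,0]]]' --claw 100

```text
time_s: 12.0
tool_pos: [620.2, -12.8, 101.2]
ee_rot: [-0.001, 0.615, 0.789, -0.001]
contact_force: [-0.2, 0.0, 1.1]
grip_width: 1.004
```

```bash
python3 - <<'E'
from h import *
s=manip.sense(); print(s['tool_pos'],s['ee_rot'],s['contact_force'],s['moment'],s['grip_width'])
R=cv2.cvtColor(cv2.imread("pics/s9.png"),cv2.COLOR_BGR2HSV)
m=((R[...,0]<8)|(R[...,0]>172))&(R[...,1]>120); m[:220]=0;m[290:]=0;m[:,:300]=0;m[:,340:]=0
ys,xs=np.where(m);print(xs.min(),xs.max(),ys.min(),ys.max())
print("pot bar expected",proj("side",[[526.1,-212.4,112],[526.1,-212.4,59]]))
a=snap("side","s10"); crop(a,260,120,380,240,5,"s10z")
t=snap("top","t10"); crop(t,200,120,320,220,5,"t10z")
E
```

```text
[620.242416   -12.82061204 101.2302756 ] [-7.81259243e-04  6.15018946e-01  7.88511349e-01 -9.68289111e-04] [-0.18151107  0.02496066  1.09556586] [-0.03817131  0.02505623  0.04228086] 1.0039461722506675
307 333 230 267
pot bar expected [[321.38224267 233.52714453]
 [320.22102601 247.60983779]]
```

View pics/s10z.png

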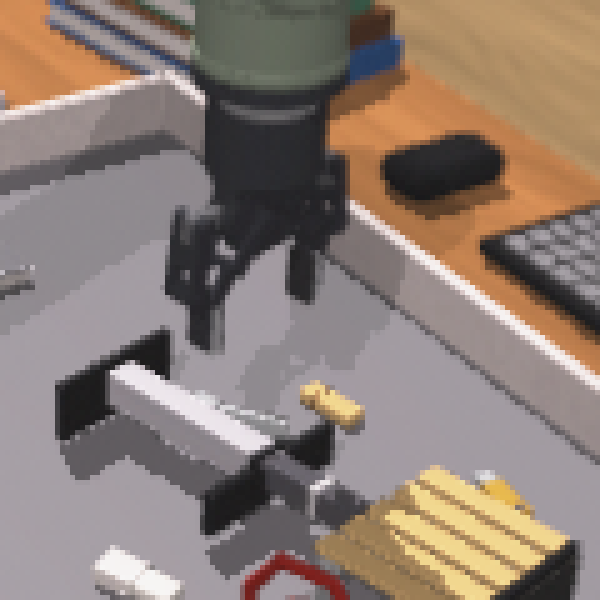

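View pics/t10z.png

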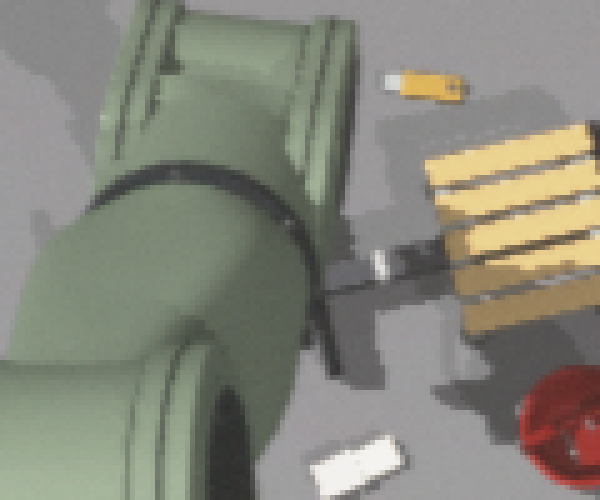

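Call:
arm_command --rows '[[[0.002,0.0005,-0.01,0,0,0],[0,0,-0.02,0,0,0],[0,0,-0.02,0,0,0],[0,0,-0.016,0,0,0],[0,0,-0.008,0,0,0],[0,0,0,0,0,0],[0,0,0,0,0,0],[0,0,0,0,0,0]]]'

```text
time_s: 12.77
tool_pos: [623.6, -12.0, 29.2]
ee_rot: [0.001, 0.615, 0.789, 0.0]
contact_force: [-0.1, 0.4, 0.1]
grip_width: 1.0
```

```bash
python3 - <<'E'
from h import *
print(proj("side",[[620.2,-12.8,134],[620.2,-12.8,114]]))
s=manip.sense(); print(s['tool_pos'],s['ee_rot'],s['contact_force'],s['moment'],s['grip_width'])
print(s['qpos'])
d=s['tool_pos'][:2]-O; print([d@v for v in axes()])
a=snap("side","s11"); crop(a,265,150,345,230,8,"s11z")
p=s['tool_pos'];xp,yp=axes(); xp=np.r_[xp,0]
print(((proj("side",[p+[0,0,33]-42.5*xp,p+[0,0,33]+42.5*xp])-[265,150])*8).round(0))
E
```

```text
[[310.27914677 185.81078225]
 [309.99119903 190.97072311]]
[623.5802722  -11.98965212  29.22386901] [5.62575657e-04 6.14950539e-01 7.88565385e-01 3.88941973e-04] [-0.08457059  0.42778567  0.07517897] [-0.00654652  0.02716415  0.05356788] 1.0003510849578376
[-0.09871692  1.01814835  0.14488161  1.45886592 -0.19714697  0.67745406
  0.37809995]
[np.float64(5.810284408430725), np.float64(70.82880451089989)]
[[291. 469.]
 [426. 389.]]
```

View pics/s11z.png

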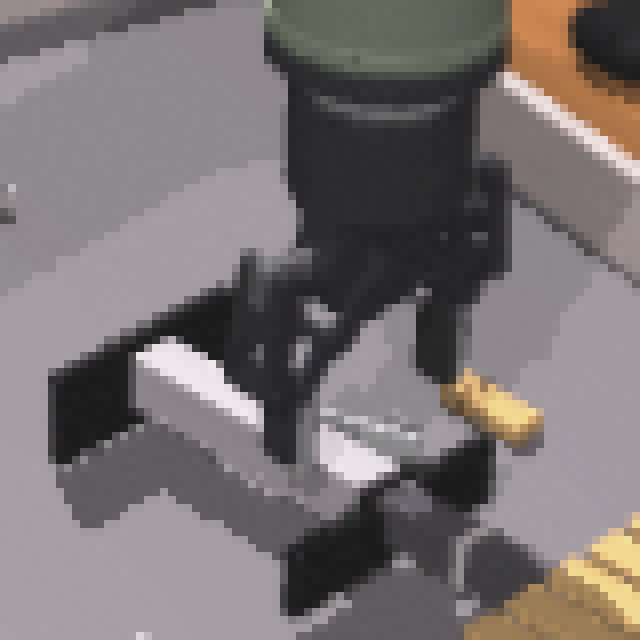

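Call:
arm_command --rows '[[[0,0,-0.006,0,0,0],[0,0,-0.006,0,0,0],[0,0,-0.004,0,0,0],[0,0,-0.002,0,0,0],[0,0,0,0,0,0]]]'

```text
time_s: 13.23
tool_pos: [622.7, -11.8, 9.5]
ee_rot: [-0.0, 0.615, 0.789, -0.0]
contact_force: [0.2, 0.4, 0.8]
grip_width: 0.994
```

Call:
arm_command --rows '[[[0,0,-0.005,0,0,0],[0,0,-0.005,0,0,0],[0,0,-0.003,0,0,0],[0,0,-0.002,0,0,0],[0,0,0,0,0,0],[0,0,0,0,0,0]]]'

```text
time_s: 13.73
tool_pos: [623.0, -11.8, -4.9]
ee_rot: [-0.0, 0.615, 0.789, -0.0]
contact_force: [0.3, 0.1, 0.3]
grip_width: 1.0
```

```bash
python3 - <<'E'
from h import *
s=manip.sense(); print(s['tool_pos'],s['ee_rot'],s['contact_force'],s['moment'],s['grip_width'])
d=s['tool_pos'][:2]-O; print([d@v for v in axes()])
a=snap("side","s12"); crop(a,265,150,345,230,8,"s12z")
E
```

```text
[622.99322094 -11.79679849  -4.8791961 ] [-6.69862169e-05  6.14867104e-01  7.88630736e-01 -5.74364303e-05] [0.2599231  0.0582455  0.29914438] [-0.04381387 -0.00493119 -0.03931538] 1.0003820192491124
[np.float64(5.2879018568454), np.float64(71.15886235294039)]
```

View pics/s12z.png

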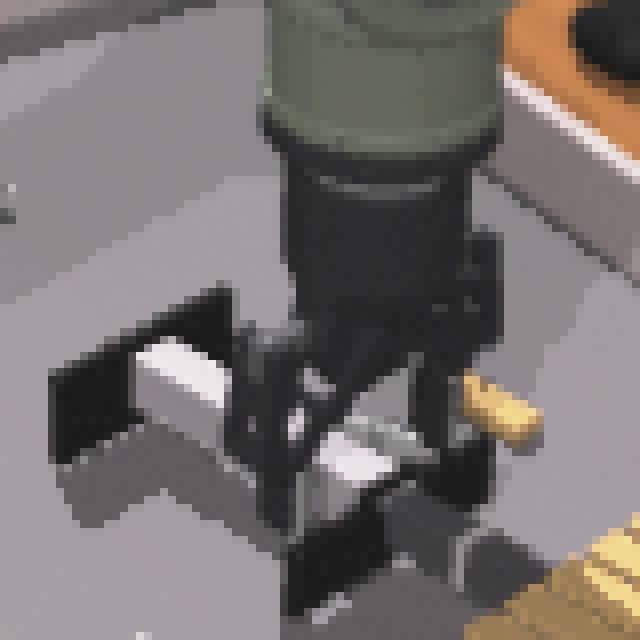

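Call:
arm_command --rows '[[[0.0007,-0.003,0,0,0,0],[0.0005,-0.002,0,0,0,0],[0.0003,-0.001,0,0,0,0],[0.0002,-0.001,0,0,0,0],[0,0,0,0,0,0]]]'

```text
time_s: 14.2
tool_pos: [624.8, -19.1, -4.8]
ee_rot: [0.0, 0.615, 0.789, -0.0]
contact_force: [-0.4, 0.2, 0.2]
grip_width: 1.004
```

Call:
arm_command --rows '[[[0.0003,-0.001,0,0,0,0],[0.0002,-0.001,0,0,0,0],[0.0003,-0.001,0,0,0,0],[0,0,0,0,0,0],[0,0,0,0,0,0]]]'

```text
time_s: 14.62
tool_pos: [625.3, -21.2, -4.9]
ee_rot: [-0.0, 0.615, 0.789, 0.0]
contact_force: [-1.7, 4.9, 1.6]
grip_width: 0.997
```

```bash
cat > st.py <<'E'
from h import *
s=manip.sense(); d=s['tool_pos'][:2]-O; f=s['contact_force'][:2]
print("t",round(s['time_s'],2),"x' b",[round(d@v,2) for v in axes()],"z",s['tool_pos'][2].round(2),"f x' y'",[round(f@v,2) for v in axes()],"fz",s['contact_force'][2].round(2),"M",s['moment'].round(2),"w",s['grip_width'])
E
python3 st.py
```

```text
t 14.62 x' b [np.float64(5.26), np.float64(61.46)] z -4.85 f x' y' [np.float64(-0.45), np.float64(5.12)] fz 1.56 M [ 0.93  0.43 -0.26] w 0.9972999199925691
```

Call:
arm_command --rows '[[[0.0007,-0.003,0,0,0,0],[0.001,-0.004,0,0,0,0],[0.001,-0.004,0,0,0,0],[0.001,-0.004,0,0,0,0],[0.001,-0.004,0,0,0,0],[0.001,-0.004,0,0,0,0],[0.001,-0.004,0,0,0,0],[0.0008,-0.003,0,0,0,0],[0.0005,-0.002,0,0,0,0],[0.0003,-0.001,0,0,0,0],[0,0,0,0,0,0],[0,0,0,0,0,0]]]'

```text
time_s: 15.62
tool_pos: [633.4, -54.3, -4.9]
ee_rot: [-0.001, 0.615, 0.789, -0.0]
contact_force: [-3.9, 5.0, 1.6]
grip_width: 0.998
```

```bash
python3 st.py; cat > ms.py <<'E'
from h import *
import sys
def prof(im,z=47,lo=-30,hi=70,st=1.):
    b=np.arange(lo,hi,st)
    return b,np.mean([samp("side",im,np.full(b.shape,o-1.5),b,z) for o in(-5,-3,-1,1,3,5)],0)
if __name__=="__main__":
    im=snap("side",sys.argv[1]); crop(im,265,150,345,230,8,sys.argv[1]+"z")
    for f in("s9",sys.argv[1]):
        b,p=prof(cv2.imread(f"pics/{f}.png"),st=2.); print(f,[(int(x),int(v)) for x,v in zip(b,p)])
E
python3 ms.py s13
```

```text
t 15.62 x' b [np.float64(5.02), np.float64(27.36)] z -4.9 f x' y' [np.float64(-2.55), np.float64(5.79)] fz 1.62 M [ 0.87  0.78 -0.28] w 0.9980498798138476
s9 [(-30, 91), (-28, 89), (-26, 90), (-24, 90), (-22, 89), (-20, 89), (-18, 90), (-16, 91), (-14, 90), (-12, 92), (-10, 94), (-8, 92), (-6, 92), (-4, 101), (-2, 123), (0, 161), (2, 200), (4, 214), (6, 189), (8, 143), (10, 112), (12, 104), (14, 104), (16, 102), (18, 101), (20, 102), (22, 101), (24, 101), (26, 102), (28, 103), (30, 102), (32, 101), (34, 102), (36, 105), (38, 103), (40, 101), (42, 98), (44, 95), (46, 88), (48, 73), (50, 54), (52, 48), (54, 60), (56, 89), (58, 132), (60, 178), (62, 209), (64, 221), (66, 225), (68, 227)]
s13 [(-30, 66), (-28, 65), (-26, 64), (-24, 63), (-22, 63), (-20, 63), (-18, 63), (-16, 63), (-14, 63), (-12, 63), (-10, 62), (-8, 62), (-6, 64), (-4, 67), (-2, 78), (0, 101), (2, 125), (4, 133), (6, 123), (8, 109), (10, 91), (12, 64), (14, 43), (16, 40), (18, 52), (20, 82), (22, 131), (24, 180), (26, 214), (28, 226), (30, 223), (32, 217), (34, 213), (36, 211), (38, 206), (40, 195), (42, 177), (44, 138), (46, 87), (48, 56), (50, 47), (52, 50), (54, 62), (56, 84), (58, 103), (60, 107), (62, 94), (64, 72), (66, 53), (68, 44)]
```

View pics/s13z.png

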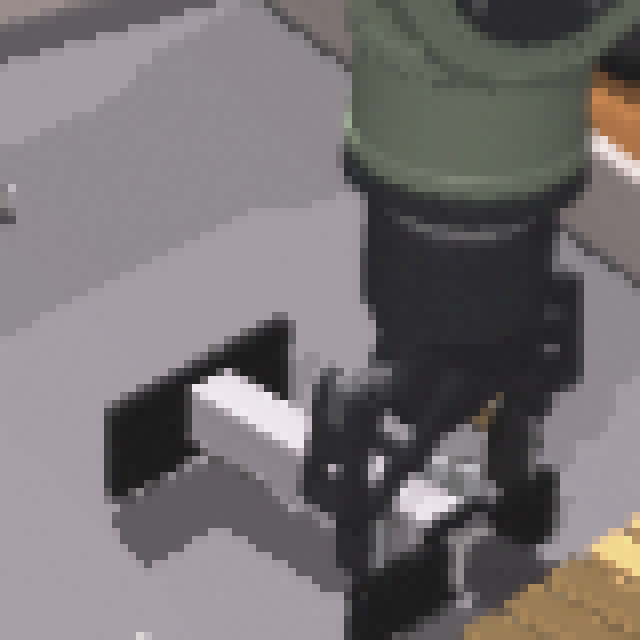

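```bash
python3 - <<'E'
from h import *
for n,f in(("top","t9"),("side","s9"),("side","s13")):
    im=cv2.imread(f"pics/{f}.png")
    lo=20 if f!="s13" else -15
    b=np.arange(lo,lo+50,2.)
    print(n,f,"b0",lo)
    for o in(-55,-50,-45,-40,-30,-20,25,35,45,55):
        print(o,samp(n,im,np.full(b.shape,o-.5),b,48).astype(int).tolist())
E
```

```text
top t9 b0 20
-55 [100, 99, 100, 101, 101, 101, 101, 101, 100, 97, 92, 78, 65, 61, 66, 79, 103, 128, 142, 152, 155, 156, 157, 158, 158]
-50 [104, 101, 101, 100, 100, 100, 99, 99, 99, 96, 88, 76, 67, 62, 67, 79, 99, 119, 137, 143, 149, 153, 155, 156, 157]
-45 [102, 100, 101, 102, 101, 101, 101, 99, 99, 98, 90, 79, 64, 61, 62, 80, 101, 126, 137, 140, 143, 146, 152, 156, 157]
-40 [100, 101, 101, 100, 100, 100, 101, 100, 99, 97, 94, 74, 61, 61, 68, 79, 99, 120, 133, 138, 139, 141, 145, 150, 156]
-30 [98, 98, 99, 100, 100, 99, 99, 98, 98, 97, 91, 79, 63, 61, 61, 66, 73, 81, 85, 87, 87, 86, 85, 86, 89]
-20 [101, 101, 100, 99, 97, 98, 99, 99, 97, 94, 84, 71, 63, 58, 61, 65, 70, 78, 84, 85, 86, 86, 86, 85, 88]
25 [85, 84, 85, 85, 84, 84, 84, 84, 82, 80, 74, 67, 58, 58, 63, 71, 80, 95, 107, 118, 125, 133, 136, 138, 140]
35 [85, 83, 84, 84, 84, 84, 83, 83, 82, 81, 75, 65, 62, 61, 70, 83, 105, 121, 136, 138, 139, 136, 139, 143, 158]
45 [138, 138, 138, 139, 140, 138, 122, 109, 106, 100, 91, 76, 65, 62, 72, 90, 114, 134, 137, 139, 139, 140, 140, 140, 140]
55 [138, 138, 138, 138, 138, 139, 142, 147
[... 1604 characters left out ...]
03, 82, 63, 46, 41, 42, 42]
-30 [124, 108, 92, 67, 40, 33, 30, 29, 28, 29, 32, 37, 43, 50, 63, 78, 94, 104, 101, 96, 103, 114, 108, 84, 62]
-20 [62, 62, 67, 100, 132, 121, 93, 68, 45, 33, 32, 33, 38, 42, 61, 92, 117, 130, 124, 113, 108, 103, 96, 92, 92]
25 [38, 32, 28, 28, 28, 28, 28, 28, 28, 28, 30, 31, 35, 46, 78, 109, 110, 112, 125, 132, 134, 134, 128, 119, 112]
35 [131, 106, 77, 52, 33, 30, 28, 29, 29, 29, 29, 30, 31, 32, 33, 38, 44, 42, 64, 69, 71, 83, 114, 150, 176]
45 [159, 155, 148, 143, 133, 101, 70, 52, 34, 30, 30, 32, 36, 42, 40, 37, 39, 39, 39, 39, 39, 39, 39, 38, 59]
55 [158, 158, 158, 159, 159, 159, 159, 159, 149, 108, 67, 55, 49, 56, 62, 76, 91, 84, 63, 46, 42, 39, 39, 39, 39]
```

```bash
python3 - <<'E'
from h import *
t=snap("top","t13"); 
a=cv2.resize(t[150:200,250:300],None,fx=8,fy=8,interpolation=cv2.INTER_CUBIC)
s=cv2.imread("pics/s13.png"); print((proj("side",[[635,-80,47]]),proj("top",[[635,-80,47]])))
b=cv2.resize(s[200:240,300:340],None,fx=10,fy=10,interpolation=cv2.INTER_NEAREST)
cv2.imwrite("pics/z13.png",np.clip(1.5*np.hstack([a,b]).astype(float),0,255).astype(np.uint8))
E
```

```text
(array([[324.1506547 , 216.57484015]]), array([[275.21627926, 172.50382798]]))
```

View pics/z13.png

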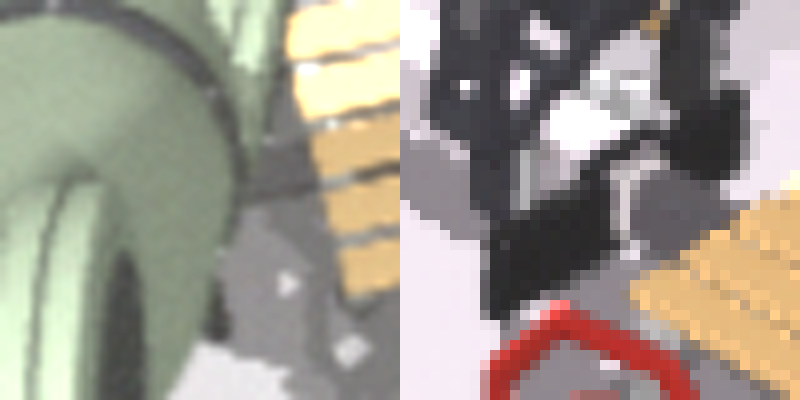

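Call:
arm_command --rows '[[[0.0002,-0.001,0,0,0,0],[0.0003,-0.001,0,0,0,0],[0.0002,-0.001,0,0,0,0],[0,0,0,0,0,0],[0,0,0,0,0,0]]]'

```text
time_s: 16.13
tool_pos: [634.1, -57.2, -4.9]
ee_rot: [-0.001, 0.615, 0.789, -0.0]
contact_force: [-3.1, 5.8, 3.4]
grip_width: 1.004
```

```bash
python3 st.py; cat > m2.py <<'E'
from h import *
import sys
im=snap("side",sys.argv[1])
b=np.arange(-14,22,1.)
names=["s9","s13"]+sys.argv[2:]+[sys.argv[1]]
for f in names:
    I=cv2.imread(f"pics/{f}.png"); xp,yp=axes()
    g=cv2.cvtColor(I,cv2.COLOR_BGR2GRAY).astype(np.float32); P=[]
    for z in(33,36,39,42):   # -x face of bar, x'=-9.5-1.5 (side-view offset)
        W=O+np.outer(np.full(b.shape,-10.5),xp)+np.outer(b,yp); q=proj("side",np.c_[W,np.full(len(W),z)]).astype(np.float32)
        P.append(cv2.remap(g,q[:,0].reshape(1,-1),q[:,1].reshape(1,-1),cv2.INTER_LINEAR)[0])
    print(f,"face",np.mean(P,0).astype(int).tolist())
    T=np.mean([samp("side",I,np.full(b.shape,o-1.5),b,47) for o in(-4,-2,0,2,4)],0); print("   top",T.astype(int).tolist())
z=[cv2.resize(cv2.imread(f"pics/{f}.png")[200:240,300:340],None,fx=10,fy=10,interpolation=cv2.INTER_NEAREST) for f in names[-2:]]
cv2.imwrite(f"pics/{sys.argv[1]}z.png",np.clip(1.5*np.hstack(z).astype(float),0,255).astype(np.uint8))
E
python3 m2.py s14
```

```text
t 16.13 x' b [np.float64(4.97), np.float64(24.43)] z -4.91 f x' y' [np.float64(-1.59), np.float64(6.36)] fz 3.4 M [ 1.01  0.76 -0.33] w 1.0038632059514898
s9 face [57, 58, 60, 60, 60, 60, 60, 61, 62, 64, 65, 70, 87, 103, 120, 134, 131, 120, 110, 98, 87, 80, 74, 68, 63, 62, 62, 62, 61, 61, 61, 61, 61, 61, 61, 61]
   top [90, 91, 92, 93, 94, 93, 92, 91, 92, 95, 101, 109, 122, 140, 161, 182, 201, 212, 216, 207, 190, 167, 145, 126, 113, 106, 104, 103, 103, 104, 103, 102, 102, 103, 103, 103]
s13 face [62, 62, 62, 62, 62, 62, 62, 62, 63, 65, 67, 71, 88, 104, 122, 136, 132, 119, 107, 94, 81, 69, 57, 46, 36, 34, 34, 33, 31, 31, 33, 34, 35, 37, 46, 55]
   top [63, 63, 63, 63, 62, 62, 62, 63, 64, 65, 68, 71, 78, 88, 100, 113, 124, 131, 133, 130, 123, 116, 109, 101, 91, 78, 65, 52, 44, 40, 40, 44, 52, 63, 79, 103]
s14 face [62, 62, 62, 62, 62, 62, 62, 62, 63, 65, 67, 71, 88, 104, 122, 136, 127, 108, 90, 70, 58, 51, 44, 38, 32, 31, 32, 32, 32, 34, 39, 44, 51, 59, 70, 81]
   top [63, 63, 63, 63, 63, 63, 63, 63, 64, 66, 68, 72, 78, 88, 101, 113, 123, 129, 133, 131, 124, 112, 97, 79, 64, 51, 44, 44, 51, 63, 80, 102, 126, 152, 178, 199]
```

View pics/s14z.png

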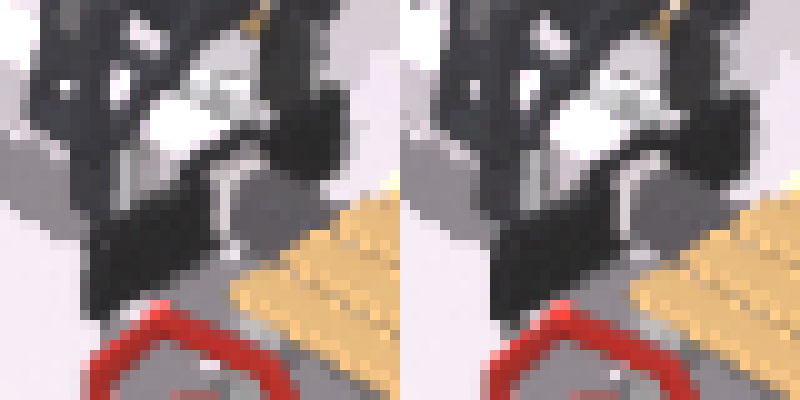

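Call:
arm_command --rows '[[[0.0003,-0.0012,0,0,0,0],[0.0003,-0.0011,0,0,0,0],[0,0,0,0,0,0],[0,0,0,0,0,0]]]'

```text
time_s: 16.52
tool_pos: [634.6, -59.5, -4.9]
ee_rot: [-0.001, 0.615, 0.789, -0.0]
contact_force: [-3.5, 6.2, 3.8]
grip_width: 1.0
```

```bash
python3 st.py; python3 m2.py s15 s14 | grep -A1 -E "s14|s15"
```

```text
t 16.52 x' b [np.float64(4.95), np.float64(22.04)] z -4.91 f x' y' [np.float64(-1.94), np.float64(6.85)] fz 3.78 M [ 0.97  0.9  -0.29] w 1.000196435870926
s14 face [62, 62, 62, 62, 62, 62, 62, 62, 63, 65, 67, 71, 88, 104, 122, 136, 127, 108, 90, 70, 58, 51, 44, 38, 32, 31, 32, 32, 32, 34, 39, 44, 51, 59, 70, 81]
   top [63, 63, 63, 63, 63, 63, 63, 63, 64, 66, 68, 72, 78, 88, 101, 113, 123, 129, 133, 131, 124, 112, 97, 79, 64, 51, 44, 44, 51, 63, 80, 102, 126, 152, 178, 199]
s15 face [61, 61, 61, 61, 61, 62, 62, 62, 63, 65, 66, 69, 76, 82, 87, 90, 81, 68, 57, 44, 36, 35, 34, 33, 32, 33, 34, 35, 37, 41, 50, 62, 75, 92, 101, 111]
   top [63, 63, 63, 63, 63, 63, 63, 63, 64, 65, 67, 70, 76, 84, 95, 104, 111, 112, 109, 99, 87, 73, 59, 49, 43, 44, 50, 65, 82, 104, 128, 154, 179, 201, 218, 226]
```

View pics/s15z.png

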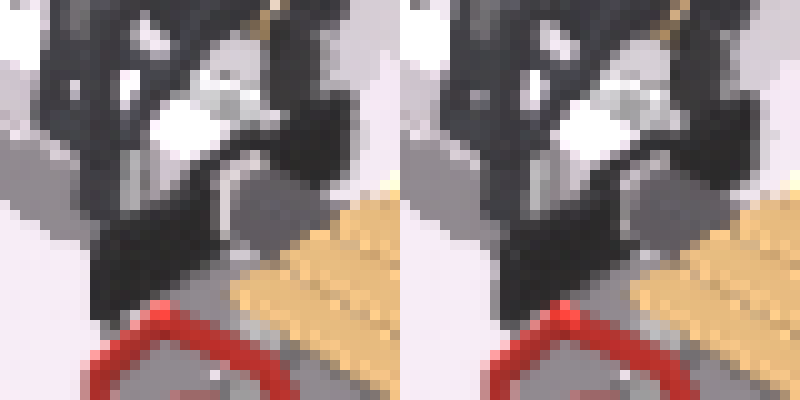

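Call:
arm_command --rows '[[[0,0,0,0,0,0],[0,0,0,0,0,0],[0,0,0,0,0,0],[0,0,0,0,0,0],[0,0,0,0,0,0]]]' --claw 60 --force 30

```text
time_s: 16.98
tool_pos: [634.8, -59.6, -4.8]
ee_rot: [-0.001, 0.615, 0.789, 0.0]
contact_force: [-3.6, 4.1, 3.0]
grip_width: 0.597
```

```bash
python3 st.py
```

```text
t 16.98 x' b [np.float64(5.12), np.float64(21.95)] z -4.78 f x' y' [np.float64(-2.48), np.float64(4.86)] fz 2.96 M [ 0.95  0.76 -0.25] w 0.5974023801800367
```

Call:
arm_command --rows '[[[-0.001,-0.0002,0,0,0,0],[0,0,0,0,0,0],[0,0,0,0,0,0],[0,0,0,0,0,0],[0,0,0,0,0,0],[0,0,0,0,0,0]]]' --claw 0 --force 30

```text
time_s: 17.48
tool_pos: [631.1, -60.8, -4.8]
ee_rot: [-0.003, 0.615, 0.788, -0.002]
contact_force: [-24.3, 0.4, 19.6]
grip_width: 0.359
```

```bash
python3 st.py; python3 m2.py s16 s15 | grep -A1 -E "s15|s16"; python3 -c "
from h import *
crop(cv2.imread('pics/s16.png'),270,150,350,230,8,'s16y')"
```

```text
t 17.48 x' b [np.float64(1.18), np.float64(21.68)] z -4.76 f x' y' [np.float64(-23.51), np.float64(6.29)] fz 19.61 M [ 0.27  4.72 -0.36] w 0.3592763915549362
s15 face [61, 61, 61, 61, 61, 62, 62, 62, 63, 65, 66, 69, 76, 82, 87, 90, 81, 68, 57, 44, 36, 35, 34, 33, 32, 33, 34, 35, 37, 41, 50, 62, 75, 92, 101, 111]
   top [63, 63, 63, 63, 63, 63, 63, 63, 64, 65, 67, 70, 76, 84, 95, 104, 111, 112, 109, 99, 87, 73, 59, 49, 43, 44, 50, 65, 82, 104, 128, 154, 179, 201, 218, 226]
s16 face [62, 62, 62, 62, 62, 62, 62, 62, 63, 65, 67, 70, 78, 84, 91, 94, 84, 71, 59, 45, 37, 35, 34, 33, 31, 31, 31, 32, 32, 35, 43, 54, 65, 78, 77, 74]
   top [63, 63, 63, 63, 63, 63, 63, 64, 64, 65, 67, 70, 75, 83, 94, 101, 106, 105, 99, 88, 75, 61, 50, 43, 40, 42, 49, 63, 77, 94, 110, 125, 136, 141, 141, 131]
```

View pics/s16y.png

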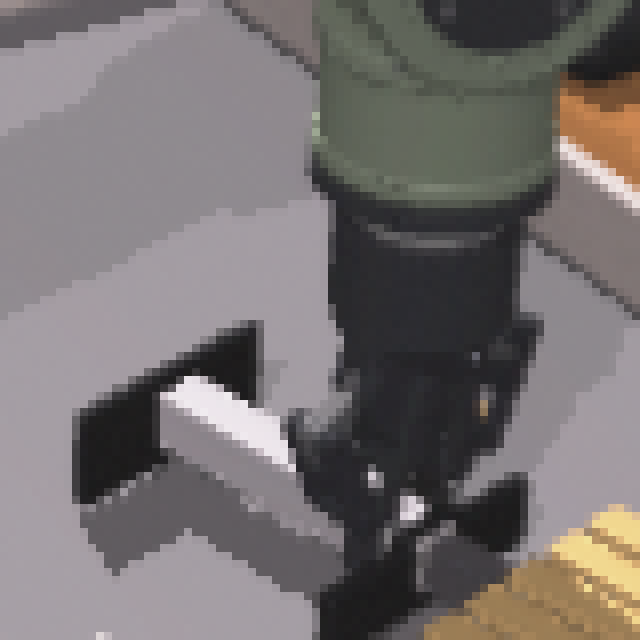

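View pics/s16z.png

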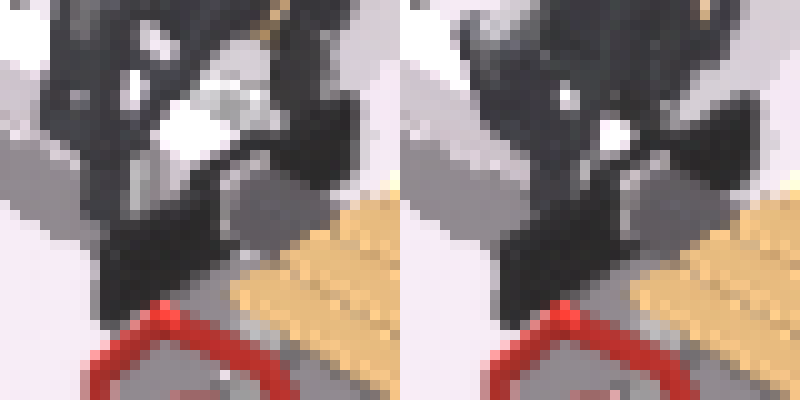

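Call:
arm_command --rows '[[[-0.0013,-0.0003,0.0005,0,0,0],[-0.0013,-0.0003,0.0005,0,0,0],[0,0,0,0,0,0],[0,0,0,0,0,0],[0,0,0,0,0,0]]]' --force 40

```text
time_s: 17.95
tool_pos: [630.6, -61.0, -4.4]
ee_rot: [-0.001, 0.615, 0.788, -0.001]
contact_force: [-5.8, 0.2, -6.9]
grip_width: 0.343
```

```bash
python3 st.py; python3 m2.py s17 s16 | grep -A1 -E "s16|s17"
```

```text
t 17.95 x' b [np.float64(0.68), np.float64(21.56)] z -4.38 f x' y' [np.float64(-5.58), np.float64(1.6)] fz -6.88 M [ 0.39  0.86 -0.73] w 0.34298961149320734
s16 face [62, 62, 62, 62, 62, 62, 62, 62, 63, 65, 67, 70, 78, 84, 91, 94, 84, 71, 59, 45, 37, 35, 34, 33, 31, 31, 31, 32, 32, 35, 43, 54, 65, 78, 77, 74]
   top [63, 63, 63, 63, 63, 63, 63, 64, 64, 65, 67, 70, 75, 83, 94, 101, 106, 105, 99, 88, 75, 61, 50, 43, 40, 42, 49, 63, 77, 94, 110, 125, 136, 141, 141, 131]
s17 face [62, 62, 62, 62, 62, 62, 62, 62, 63, 65, 66, 70, 77, 84, 90, 94, 84, 70, 58, 45, 37, 35, 34, 32, 31, 31, 32, 32, 33, 36, 44, 54, 66, 77, 74, 72]
   top [63, 63, 63, 63, 63, 63, 63, 63, 64, 65, 67, 69, 75, 83, 94, 102, 107, 106, 100, 89, 76, 61, 50, 42, 39, 42, 49, 63, 78, 95, 111, 127, 139, 146, 147, 136]
```

Call:
arm_command --rows '[[[-0.0004,-0.0001,0,0,0,0],[0,0,0,0,0,0],[0,0,0,0,0,0],[0,0,0,0,0,0]]]' --force 60

```text
time_s: 18.33
tool_pos: [630.2, -61.2, -4.3]
ee_rot: [-0.001, 0.615, 0.788, -0.001]
contact_force: [-6.9, -0.4, -5.3]
grip_width: 0.326
```

```bash
python3 st.py; python3 m2.py s18 s17 | grep -A1 -E "s17|s18"; python3 -c "
from h import *
crop(cv2.imread('pics/s18.png'),270,170,350,250,8,'s18y')
t=snap('top','t18'); crop(t,190,110,390,250,4,'t18z')"
```

```text
t 18.33 x' b [np.float64(0.28), np.float64(21.46)] z -4.26 f x' y' [np.float64(-6.82), np.float64(1.25)] fz -5.26 M [ 0.27  0.96 -0.85] w 0.3255988136845747
s17 face [62, 62, 62, 62, 62, 62, 62, 62, 63, 65, 66, 70, 77, 84, 90, 94, 84, 70, 58, 45, 37, 35, 34, 32, 31, 31, 32, 32, 33, 36, 44, 54, 66, 77, 74, 72]
   top [63, 63, 63, 63, 63, 63, 63, 63, 64, 65, 67, 69, 75, 83, 94, 102, 107, 106, 100, 89, 76, 61, 50, 42, 39, 42, 49, 63, 78, 95, 111, 127, 139, 146, 147, 136]
s18 face [62, 62, 62, 62, 62, 62, 62, 62, 63, 65, 66, 69, 72, 74, 76, 76, 70, 60, 51, 41, 34, 33, 33, 32, 30, 30, 31, 32, 33, 39, 49, 62, 75, 86, 81, 76]
   top [63, 63, 63, 63, 63, 63, 63, 63, 64, 65, 67, 70, 76, 84, 94, 102, 107, 105, 98, 84, 68, 53, 44, 37, 35, 37, 43, 57, 72, 90, 109, 125, 138, 145, 146, 135]
```

View pics/s18y.png

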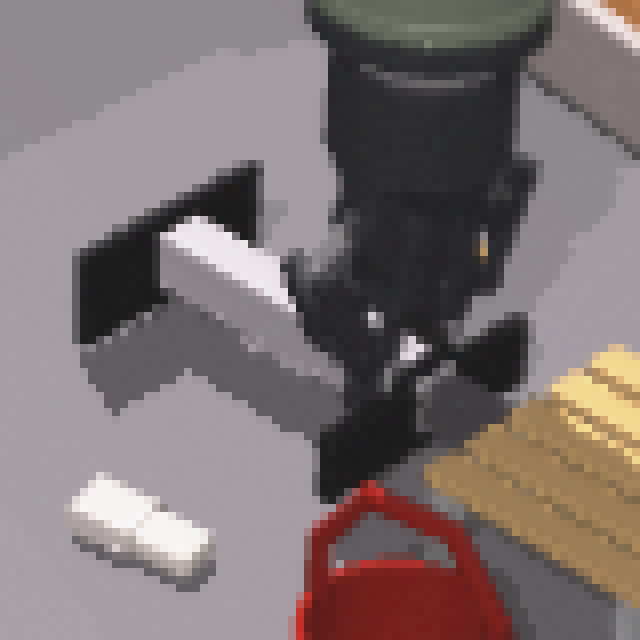

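View pics/t18z.png

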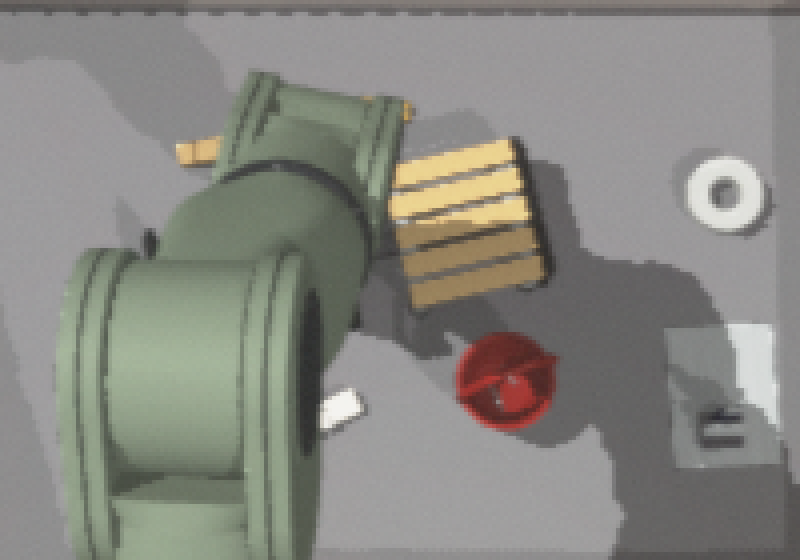

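Call:
arm_command --rows '[[[-0.0002,0.0006,0,0,0,0],[0,0,0,0,0,0],[0,0,0,0,0,0],[0,0,0,0,0,0],[0,0,0,0,0,0],[0,0,0,0,0,0]]]'

```text
time_s: 18.93
tool_pos: [630.3, -61.2, -4.2]
ee_rot: [-0.0, 0.615, 0.788, -0.001]
contact_force: [-5.0, -2.3, -7.1]
grip_width: 0.326
```

```bash
python3 st.py; python3 m2.py s19 s18 | grep -A1 -E "s18|s19"
```

```text
t 18.93 x' b [np.float64(0.29), np.float64(21.47)] z -4.24 f x' y' [np.float64(-5.39), np.float64(-0.98)] fz -7.13 M [-0.28  0.6  -0.85] w 0.3260395495515319
s18 face [62, 62, 62, 62, 62, 62, 62, 62, 63, 65, 66, 69, 72, 74, 76, 76, 70, 60, 51, 41, 34, 33, 33, 32, 30, 30, 31, 32, 33, 39, 49, 62, 75, 86, 81, 76]
   top [63, 63, 63, 63, 63, 63, 63, 63, 64, 65, 67, 70, 76, 84, 94, 102, 107, 105, 98, 84, 68, 53, 44, 37, 35, 37, 43, 57, 72, 90, 109, 125, 138, 145, 146, 135]
s19 face [62, 62, 62, 62, 62, 61, 61, 62, 63, 64, 66, 69, 73, 76, 78, 79, 72, 62, 53, 42, 35, 34, 33, 32, 30, 30, 31, 32, 33, 37, 46, 56, 67, 78, 75, 71]
   top [63, 63, 63, 63, 63, 63, 63, 64, 64, 65, 67, 70, 76, 84, 94, 102, 107, 105, 97, 84, 68, 53, 43, 37, 35, 37, 43, 57, 72, 90, 109, 126, 141, 150, 152, 140]
```

View pics/s19z.png

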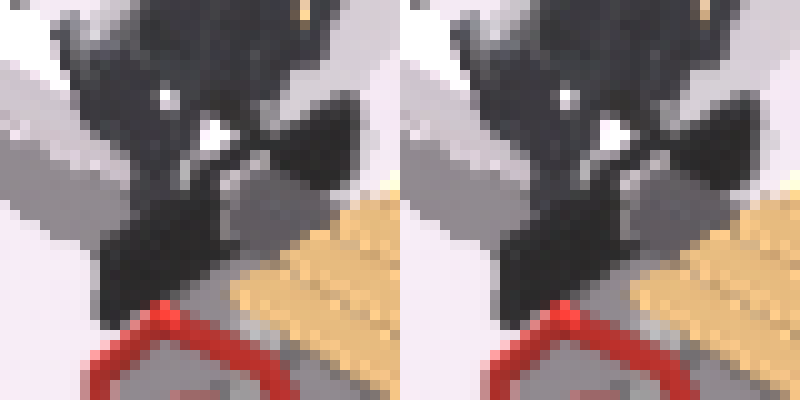

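Call:
arm_command --rows '[[[0.0001,-0.0006,0,0,0,0],[0,0,0,0,0,0],[0,0,0,0,0,0],[0,0,0,0,0,0]]]'

```text
time_s: 19.32
tool_pos: [630.2, -61.3, -4.3]
ee_rot: [-0.001, 0.615, 0.788, -0.001]
contact_force: [-5.7, -0.2, -6.1]
grip_width: 0.327
```

```bash
python3 st.py; python3 -c "
from h import *
a=snap('side','s20'); print(manip.hand_in())"
```

```text
t 19.32 x' b [np.float64(0.26), np.float64(21.39)] z -4.26 f x' y' [np.float64(-5.55), np.float64(1.17)] fz -6.08 M [ 0.31  0.8  -0.86] w 0.32677154987012025
the job is handed in; nothing more can be done
None
```

View pics/s20.png

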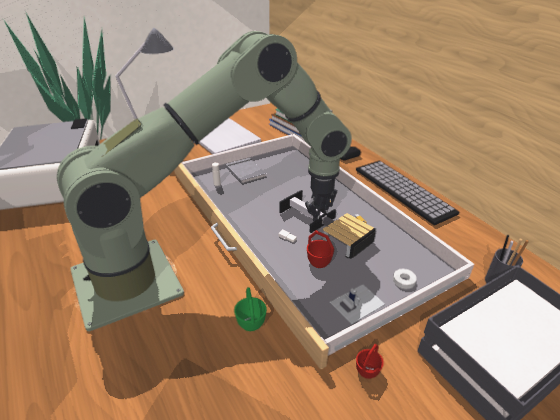

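I handed the job in at 19.3 s. The pot is on the drawer floor and the sliding leg is pushed in to the mark. The lever is shut, and the gripper is still holding the leg.

- **Pot:** The larger red pot stands upright on the floor, about 135 mm from the deck's centre on its -x side. It touched down with about 10 N. The first grasp closed above the handle because the fingertips sit about 20 mm higher than the reported TCP. I corrected for that and the second grasp held.
- **Leg:** I pushed it in about 41 to 42 mm, using the fingers on the crossbar. Before I closed the gripper, the side view put it within about 0.3 mm of the middle of the mark. As the gripper clamped, the leg crept further in. The last estimates, from the side view and from travel, agree at about 0.9 mm past the middle, give or take 0.5 mm. That is still inside the 6 mm line. A small pull back did not move it, so I left it.
- **Lever:** I never saw it directly after closing, because the gripper hid it. I take it as shut for two reasons. The jaws, under a 60 N grip, read slightly less than the 32 mm that tube and lever span together. The leg also did not move when I pulled it, so it is clamped to the bar.
- **Other things:** In the last picture those in view (eraser, clipboard, tape roll, green pot, small red pot) look undisturbed. I checked this by eye only, and the arm partly hid the two USB drives.

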